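# Mount the air pencil grinder as a fixed spindle and set its air-flow dial

## Task

First slide the pencil grinder, hose end first, into the spring clamp of the air station until it is fully home against the stop, so that the spring plunger grips it and its grinding point sticks out of the mouth. Then turn the air-flow dial clockwise until its white pointer lines up with the small steel rider clamped on the scale's rim. Leave everything else on the bench where it stands.

Things in the scene. Friction and masses are not known exactly. Their poses are not given: they have to be found in the camera images.
- air_station: fixed unit on a dark steel plate 190 (x) x 260 (y) x 12 mm; origin on the bench under it; x points into the clamp (away from its mouth), y to the left, z up; may stand turned by some 0.2 rad. Plate x -85..105, y -130..130. Left: aluminium clamp block, x -20..42, y 42..98, top at 85 mm. Right: grey regulator box, x -70..90, y -122..-18, top at 52 mm, with the dial on it
- clamp_mouth (a point): centre of the clamp's mouth, in the block's front face, 60 mm above the bench (station x -20, y 70). Behind it a level square channel, 23.5 mm wide and high, 50 mm deep, open only here; 45-degree steel lips flare 7 mm out in front. Axes as the air station
- clamp_stop (a point): centre of the stop at the back of the channel, 50 mm behind clamp_mouth along the station's +x; axes as the air station
- plunger (a joint): spring plunger in the channel's left (+y) wall, 28 mm behind the mouth; m, 0 when free (its dome, 9 mm radius, then stands 6 mm into the channel), about 0.002 to 0.004 with the grinder in; spring 600 N/m, preload 1.2 N; pushing the grinder past it takes about 10 N. Its barrel stands out of the block's left side to y = 140, z = 60
- flow_dial (a joint): the air-flow dial, rad, grows clockwise seen from above; 0 with the pointer towards the station's +x; stops at -2.6 and 2.6; starts 0.5 to 2.7 rad short of the rider; friction 0.06 N m, stays where left. Round black fluted grip, 40 mm diameter, 58.5 to 94.5 mm above the bench, on a 5 mm thick skirt, 68 mm wide; white pointer on skirt and top
- dial_top (a point): on the dial's axis at the top of its grip, 95 mm above the bench (station x -20, y -70)
- pointer_tip (a point): outer tip of the dial's white pointer, 40 mm from the dial's axis, 58 mm above the bench; turns with the dial
- rider_tip (a point): inner tip of the rider, 40 mm from the dial's axis, 58 mm above the bench, where pointer_tip must come. The rider is a fixed steel tab, 10 x 10 x 6 mm, on the rim of the round scale (radius 39 to 52 mm, top 60 mm above the bench), at -0.2 to 0.8 rad clockwise from the station's +x
- gauge_head (a point): centre of the pressure gauge's round head, 44 mm diameter, 20 mm thick (along the station's x), 116 mm above the bench, top at 138 mm, on a thin stem behind and to the right of the dial (station x 75, y -100)
- pencil_grinder: black air pencil grinder, 165 mm long, 0.1 to 0.19 kg, lying in one of two places, right or left before the station. Its y axis is the long axis and points to the hose end (+82.5 mm), at the start away from the robot within some 0.6 rad; the metal grinding point is at -82.5 mm. Origin at mid length, 11 mm off the long axis (it may roll). Balance point y = 26
- grinder_tail (a point): centre of the pencil grinder's hose end, on its long axis, which lies 10 mm above the bench. Going from here to the grinding point the body measures: 16 mm at the end, 19 to 21 mm (eight-sided) from 12 to 75 mm, then tapering to 17 mm at 100 mm and 10 mm at 128 mm; the thin point beyond that touches nothing
- screwdriver_b: screwdriver with yellow handle, 192 x 27 x 25 mm, lying in the other of the two places; not to be moved; origin under its middle, long axis y, handle at +y
- wash_bottle: white wash bottle, 69 mm diameter, 250 mm high with its jet tube, to the right of the station; not to be moved; origin under its centre
- v_block: small steel V-block, 48 x 44 x 36 mm, in front of the regulator box; not to be moved; origin under its centre
- magnetic_base: steel magnet block with knob, 58 x 51 x 80 mm, to the left of the station; not to be moved; origin under its centre

How it is judged:
On the way, in this order (a step that is already met when the one before it is completed fails the run):
1. the pencil grinder is fully home in the clamp, held by the plunger (x of grinder_tail in the frame of clamp_stop above -0.005 m and distance between grinder_tail and clamp_stop below 0.009 m and angle between the y axis of pencil_grinder and the x axis of air_station, either way round below 0.12 rad and value of joint plunger above 0.0008 m), for 0.2 s.
2. the dial's pointer lines up with the rider (distance between pointer_tip and rider_tip below 0.0045 m), for 0.2 s.
At the end, for the whole second after the job is handed in: the grinder's hose end within 5 mm of the stop and on the channel's axis within its play, the grinder in line with the channel within 0.12 rad, the plunger pushed in by it (over 0.8 mm); the pointer's tip within 4.5 mm (about 6 degrees) of the rider's tip; grinder at rest (all of step 1 and distance between pointer_tip and rider_tip below 0.0045 m and linear speed of pencil_grinder below 0.02 m/s); the robot touches nothing.
It fails at once if the wash bottle is shifted by more than 20 mm (distance of wash_bottle from where it was at the start of the episode above 0.02 m).
It fails at once if the V-block is shifted by more than 20 mm (distance of v_block from where it was at the start of the episode above 0.02 m).
It fails at once if the magnetic base is shifted by more than 20 mm (distance of magnetic_base from where it was at the start of the episode above 0.02 m).
It fails at once if the screwdriver is shifted by more than 20 mm (distance of screwdriver_b from where it was at the start of the episode above 0.02 m).
It also fails if it takes over 67 s, if anything falls off the work surface, if the arm or the gripper's body presses on something with over 40 N, if the wrist force passes 120 N, or if a joint passes its speed limit or range.

## Robot

A 6-joint arm with a two-finger parallel gripper is mounted at the origin on a cart in front of the work surface, level with it; the furniture and walls round the work are solid. World frame = base frame: x ahead of the robot, y to its left, z up, the work surface at z = 0. Lengths are in m, angles in rad, forces in N, time in s.
With the tool pointing down it reaches from about 0.15 to 0.775 m from the base axis. Payload 6.1 kg.
Tool frame: the origin (TCP) lies at the very end of the fingers, on their centre line; the grasp point (between the pads) lies env.grip_point_offset behind it (env.grip_point_offset is the distance from the TCP to the grasp point, in m); y points along the fingers, z is the direction in which the jaws open and shut, and the axes are right-handed (so a half turn about y gives the same grasp; the last joint's range is limited). The gripper opens to 85 mm and grips with 20 to 120 N. Pads are 22 mm wide; open, the fingers measure 114 mm over their backs; the gripper's body (76 mm by 85 mm) begins 54 mm behind the grasp point. The pads swing forward as they close: fully open they stand 13 mm farther back than shut.
Start: joints at [-1.309, 0.126, -0.04, 1.405, 0, 1.571], TCP at [0.136, -0.507, 0.231] pointing down, gripper open.
Joint ranges: [-2.72, 2.72], [-0.95, 1.95], [-1.27, 1.35], [-1.78, 2.02], [-1.46, 1.47], [-3.14, 3.14]. Speed limits (rad/s): [2.39, 2.39, 3.01, 3.14, 3.14, 3.14].

## Interface

Orientations are given as a unit quaternion [x, y, z, w].
In Python, from station import env gives the robot as it stands.
- The arm moves only by the tool send_rows, never from a script. Its argument "series" is a list that holds one entry, the list of rows, each a list of 7 numbers: the finger opening in mm, from 0 to 85.4, then the shift along the tool's x, y, z in mm, then the turn, a rotation vector about the tool's x, y, z in degrees. A call has 1 to 20 rows; each row is the pose to reach, as a shift and turn from the pose measured when the call began, along the tool's axes at that moment; what a row does not reach only later rows make up. A row lasts 1/12 s, in which the tool goes at most 41.7 mm and 7.16 degrees, less where a joint would pass 70% of its speed; a pose out of reach is approached as far as the arm can. A call with a gripper value outside its range is refused whole. The fingers move at their own pace and stop on an object; "force" is the grip in N (left out, the last holds). Time passes only in rows, so rows that repeat a pose let the fingers close. It gives the time, the measured TCP pose, the force and the opening at its end, in the units of the state.
- env.get_obs(): the state, without advancing time (a new reading comes with each control period).
- env.grab_frame(name): name is "scene" or "top" or "wrist"; returns a dict with "image" (384x512x3 uint8, red, green, blue), "range_z" (384x512 float32, m along the optical axis (not along the pixel's ray), 0 where there is no reading), "fovy" (degrees; the focal length in pixels is half the picture's height over the tangent of half this angle, whatever the lens; pixels are square), "cx", "cy" (the principal point, pixels), "R" (3x3) and "t" (3): a world point X has camera coordinates R X + t; the wrist camera has in their place "tool_from_camera" (4x4, takes a point from camera to tool coordinates, whose origin is the TCP and whose axes are the tool frame's). Camera axes: x right, y down, z forward; pixel columns grow to the right and rows downward; lengths in m; the calibration is good to about 2 mm. A picture is of the moment at which its call begins: read the wrist's pose just before it.
- env.finish_job(): hands the job in, once; it reports no verdict.
Trained networks look in a picture, given as the dict that the camera call returned (one of the last four; its "shot" number tells which), for a name from the list of things; names that differ only in an ending like _2 or _b are one class to them, and where a whole thing is asked for, a point or a joint stands for the part that bears it (a point fixed in the world has none). Each returns a list of dicts, best first, with "confidence" (0 to 1); they miss things now and then, are a little off and sometimes report something else, mostly with a low value. They report only what shows in the picture. A call takes as long as a camera call.
- env.find_in(picture, query): "point" ([column, row] in pixels, amid what is visible of it).
- env.cut_out(picture, query): "pixels" (384x512 bool, what is visible of it) and "point" ([column, row] in pixels, amid what is visible of it).
The state is a dict: "time_s": time; "qpos": joint angles; "qd": joint speeds; "effort": joint torques, N m; "tcp_pos": TCP position; "tool_rot": TCP orientation; "force": force on the tool from outside, world axes, zero at the start; "ft_torque": the same for the moment, N m; "finger_gap": finger opening in m.
Only numpy, scipy, OpenCV 4.12 (cv2) and the standard library are available. Lean on these libraries where they do the work, as an engineer would, in place of code of your own. Each camera call takes 0.05 s, during which the arm holds its last target.

## Working session

There is one attempt and no reset: what is moved stays moved. The work goes in short steps, Python scripts to look and compute and a tool call to move; the robot and the scene stay as the last step left them, time stands still between calls to the robot, and variables do not carry over. Pictures are saved under pics/ and viewed, and the job is handed in when it is done.

Besides the shell and the picture viewer there is one more tool, called after "Call:" in YAML: its name, and indented under it one key for each argument. send_rows: Moves the arm, as the interface text tells. Its arguments: {"type":"object","properties":{"series":{"type":"array","items":{"type":"array","items":{"type":"array","items":{"type":"number"}}}},"force":{"type":"number"}},"required":["series"]}

```bash
ls; mkdir -p pics; cat > h.py <<'E'
import numpy as np, cv2
from station import env
from scipy.spatial.transform import Rotation as Rot
def save(p,n,s=1.5):
    im=cv2.cvtColor(p['image'],cv2.COLOR_RGB2BGR); cv2.imwrite('pics/'+n,cv2.resize(im,None,fx=s,fy=s))
def K(p):
    f=p['image'].shape[0]/2/np.tan(np.radians(p['fovy'])/2); return f
def pose():
    o=env.get_obs(); T=np.eye(4); T[:3,:3]=Rot.from_quat(o['tool_rot']).as_matrix(); T[:3,3]=o['tcp_pos']; return T
def ext(p,T=None):
    if 'R' in p: return np.array(p['R']),np.array(p['t'])
    M=np.linalg.inv(T@np.array(p['tool_from_camera'])); return M[:3,:3],M[:3,3]
def world(p,u,v,T=None,z=None):
    """z given: intersect plane; else depth"""
    R,t=ext(p,T); f=K(p); r=np.array([(u-p['cx'])/f,(v-p['cy'])/f,1.0])
    if z is None: return R.T@(r*p['range_z'][int(round(v)),int(round(u))]-t)
    c=-R.T@t; d=R.T@r; return c+d*(z-c[2])/d[2]
def cloud(p,T=None):
    R,t=ext(p,T); f=K(p); v,u=np.mgrid[:384,:512]; d=p['range_z']
    X=np.stack([(u-p['cx'])/f*d,(v-p['cy'])/f*d,d],-1); return (X-t)@R
def proj(p,X,T=None):
    R,t=ext(p,T); c=R@np.asarray(X)+t; f=K(p); return np.array([c[0]/c[2]*f+p['cx'],c[1]/c[2]*f+p['cy']])
E
python3 - <<'E'
from h import *
o=env.get_obs(); print(o, env.grip_point_offset)
for n in ['scene','top','wrist']:
    p=env.grab_frame(n); save(p,n+'0.png')
    print(n,p['fovy'],p.get('R'),p.get('t'),p.get('tool_from_camera'))
    for q in ['air_station','pencil_grinder','grinder_tail','screwdriver_b','dial_top','pointer_tip','rider_tip','clamp_mouth','gauge_head','wash_bottle','v_block','magnetic_base','flow_dial']:
        try:
            r=env.find_in(p,q); print(q,[(np.round(a['point']),round(a['confidence'],2)) for a in r[:2]])
        except Exception as e: print(q,e)
E
```

```text
pics
{'time_s': 0.0, 'qpos': array([-1.30899509e+00,  1.26418456e-01, -4.06030515e-02,  1.40540897e+00,
        1.35383670e-06,  1.57080229e+00]), 'qd': array([-0.00045315, -0.00122723, -0.0005305 ,  0.00043282, -0.00028598,
       -0.00121754]), 'effort': array([-3.44385007e-04, -4.35914862e+01,  3.52922845e+01,  1.73946982e-02,
        2.69502709e-05, -2.49350663e-06]), 'tcp_pos': array([ 0.13577608, -0.50671795,  0.23051057]), 'tool_rot': array([-0.09236942,  0.70163022, -0.70048446,  0.09221954]), 'force': array([ 0.51041869, -0.02774346, -0.26808853]), 'ft_torque': array([ 0.00595772, -0.03642878,  0.01855   ]), 'finger_gap': 0.08488393805287564} 0.0187
scene 55.863080232687274 [[-0.90053458 -0.43464804 -0.01088863]
 [-0.31381598  0.66711189 -0.67563396]
 [ 0.30092691 -0.60501472 -0.73715682]] [0.50322944 0.33169467 0.78532969] None
air_station [(array([237., 229.]), 0.96)]
pencil_grinder [(array([257., 315.]), 0.83)]
grinder_tail [(array([258., 315.]), 0.56), (array([236., 228.]), 0.17)]
screwdriver_b [(array([314., 165.]), 0.71), (array([237., 231.]), 0.59)]
dial_top [(array([
[... 965 characters left out ...]
94.]), 0.85)]
wash_bottle [(array([316., 192.]), 0.68)]
v_block [(array([242., 237.]), 0.78), (array([235., 196.]), 0.49)]
magnetic_base [(array([165., 168.]), 0.8)]
flow_dial [(array([262., 200.]), 0.74)]
wrist 59.096945705434266 None None [[-2.11149541e-04  9.63175252e-01  2.68874300e-01 -6.76937565e-02]
 [-6.33440606e-04 -2.68874381e-01  9.63175044e-01 -1.41492994e-01]
 [ 9.99999777e-01  3.30580692e-05  6.66887018e-04 -3.74945763e-05]
 [ 0.00000000e+00  0.00000000e+00  0.00000000e+00  1.00000000e+00]]
air_station []
pencil_grinder []
grinder_tail []
screwdriver_b []
dial_top []
pointer_tip []
rider_tip []
clamp_mouth []
gauge_head []
wash_bottle []
v_block []
magnetic_base []
flow_dial []
```

View pics/scene0.png

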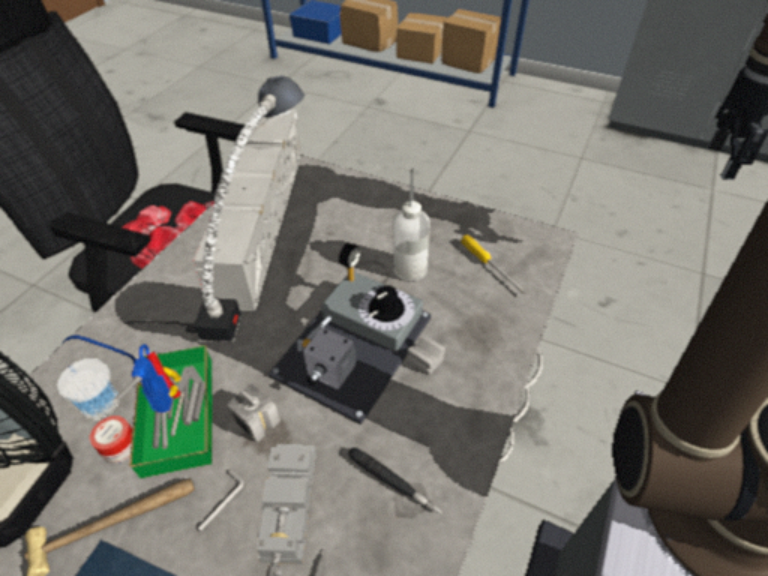

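View pics/top0.png

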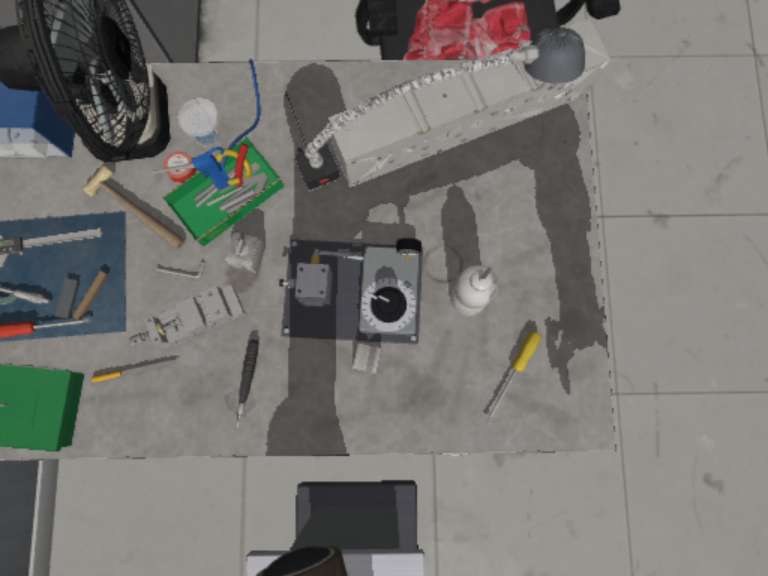

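View pics/wrist0.png

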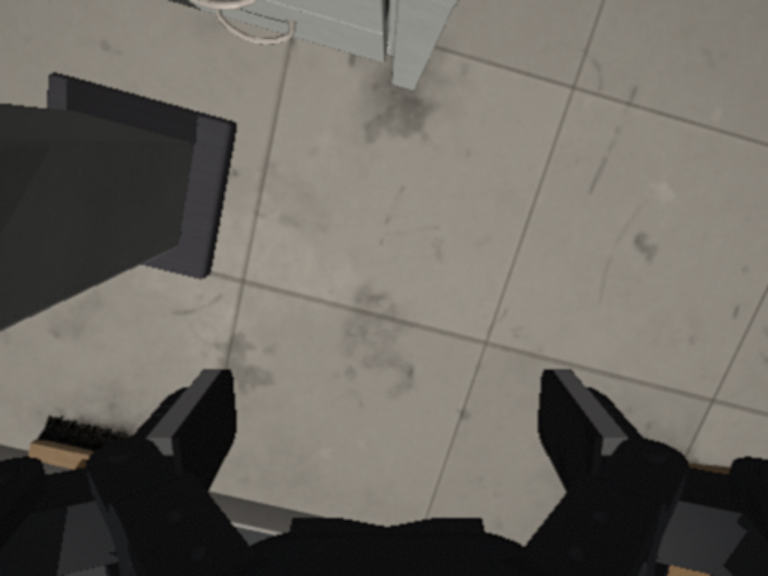

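The top view shows the grinder on the left at about (165,250) in raw pixels, with its hose end up at (167,223). The station is at (235,195), the dial at (259,203) with its white pointer up-left, and the screwdriver on the right.

```bash
python3 - <<'E'
from h import *
p=env.grab_frame('top')
np.save('top.npy',p,allow_pickle=True)
C=cloud(p)
m=env.cut_out(p,'pencil_grinder')
print([(a['confidence'],a['pixels'].sum(),a['point']) for a in m])
g=m[0]['pixels']; P=C[g]; print('z',np.percentile(P[:,2],[5,50,95]))
q=np.argwhere(g)[:,::-1]
W=np.array([world(p,u,v,z=0.012) for u,v in q])[:,:2]
c=W.mean(0); U,S,V=np.linalg.svd(W-c); d=V[0]*np.sign(V[0][0]); s=(W-c)@d; print('grinder',c,d,np.arctan2(d[1],d[0]),s.min(),s.max(), 'tail',c+d*s.max())
for u,v in [(165,222),(159,283)]: print(world(p,u,v,z=0.01))
# station by top heights
reg=np.zeros((384,512),bool); reg[150:240,180:300]=1
for lo,hi,n in [(.078,.09,'block'),(.047,.0565,'box'),(.006,.02,'plate')]:
    k=reg&(C[...,2]>lo)&(C[...,2]<hi); P=C[k][:,:2].astype(np.float32)
    n_,lab=cv2.connectedComponents(k.astype(np.uint8)); 
    b=1+np.argmax([ (lab==i).sum() for i in range(1,n_)]); P=C[lab==b][:,:2].astype(np.float32)
    r=cv2.minAreaRect(P*1000); print(n,k.sum(),len(P),r)
im=cv2.cvtColor(p['image'],cv2.COLOR_RGB2BGR)[145:265,140:290]; cv2.imwrite('pics/topz.png',cv2.resize(im,None,fx=5,fy=5,interpolation=cv2.INTER_CUBIC))
p=env.grab_frame('scene'); np.save('scene.npy',p,allow_pickle=True)
im=cv2.cvtColor(p['image'],cv2.COLOR_RGB2BGR)[150:290,170:310]; cv2.imwrite('pics/scz.png',cv2.resize(im,None,fx=4,fy=4,interpolation=cv2.INTER_CUBIC))
E
```

```text
[(0.58, np.int64(314), [163.9, 249.8])]
z [0.0094103  0.01687717 0.02154626]
grinder [0.4743947  0.16340427] [ 0.98581382 -0.16784254] -0.16864075282530785 -0.07102909321523042 0.05894278353381615 tail [0.53250131 0.15351116]
[0.54660709 0.16540721 0.01      ]
[0.37760328 0.17726251 0.01      ]
block 517 498 ((628.768310546875, 36.549922943115234), (56.19499969482422, 70.37947082519531), 85.50563049316406)
box 1628 1597 ((621.3389892578125, -102.99784851074219), (103.73336029052734, 159.6481475830078), 85.73406982421875)
plate 2835 2252 ((624.4624633789062, -33.2772216796875), (260.1319274902344, 186.2516326904297), 86.06653594970703)
```

View pics/topz.png

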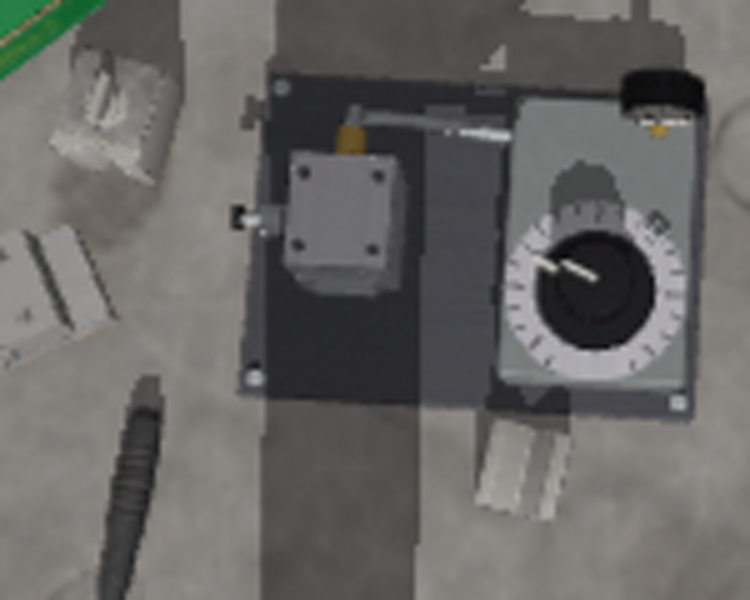

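View pics/scz.png

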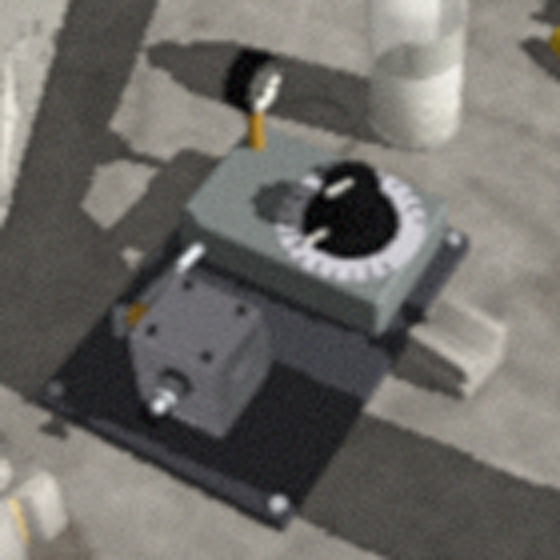

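```bash
cat >> h.py <<'E'
def goal(pos,yaw,tilt=None):
    """tool down, tool x along yaw, given as rel shift mm and rotvec deg"""
    x=np.array([np.cos(yaw),np.sin(yaw),0]); y=np.array([0,0,-1.]); z=np.cross(x,y)
    R=np.stack([x,y,z],1); T=pose(); 
    s=T[:3,:3].T@(np.array(pos)-T[:3,3])*1000; r=np.degrees(Rot.from_matrix(T[:3,:3].T@R).as_rotvec())
    return np.round(s,1),np.round(r,1)
E
python3 - <<'E'
from h import *
T=pose(); print(np.round(T,3))
p=np.load('top.npy',allow_pickle=True).item()
tail=world(p,170,220.8,z=.01); tip=world(p,159,283,z=.01); d=tip-tail; print(tail,tip,np.linalg.norm(d),np.arctan2(-d[1],-d[0]))
for n,u,v,z in [('bottle',316,192,.1),('magb',165,168,.04),('vb',244,237,.036),('screw',349,232,.012)]: print(n,world(p,u,v,z=z))
a=-.17; c=tail-np.array([.08*np.cos(a),.08*np.sin(a),0]); print(c); print(goal([c[0]-.02,c[1],.20],a))
E
```

```text
[[-0.966  0.     0.259  0.136]
 [-0.259  0.    -0.966 -0.507]
 [-0.    -1.    -0.     0.231]
 [ 0.     0.     0.     1.   ]]
[0.5498185  0.15129267 0.01      ] [0.37760328 0.17726251 0.01      ] 0.17416231566022883 -0.14967100634915168
bottle [ 0.61011042 -0.25298697  0.1       ]
magb [0.69682197 0.16229308 0.04      ]
vb [ 0.49897348 -0.0596265   0.036     ]
screw [ 0.5102092  -0.35537511  0.012     ]
[0.47097172 0.16482726 0.01      ]
(array([-478.3,   31.3, -567.5]), array([  -0. , -155.3,   -0. ]))
```

Call:
send_rows:
  series:
    - [[85, -478, 31, -567, 0, -155, 0], [85, -478, 31, -567, 0, -155, 0], [85, -478, 31, -567, 0, -155, 0], [85, -478, 31, -567, 0, -155, 0], [85, -478, 31, -567, 0, -155, 0], [85, -478, 31, -567, 0, -155, 0], [85, -478, 31, -567, 0, -155, 0], [85, -478, 31, -567, 0, -155, 0], [85, -478, 31, -567, 0, -155, 0], [85, -478, 31, -567, 0, -155, 0], [85, -478, 31, -567, 0, -155, 0], [85, -478, 31, -567, 0, -155, 0], [85, -478, 31, -567, 0, -155, 0], [85, -478, 31, -567, 0, -155, 0], [85, -478, 31, -567, 0, -155, 0], [85, -478, 31, -567, 0, -155, 0], [85, -478, 31, -567, 0, -155, 0], [85, -478, 31, -567, 0, -155, 0], [85, -478, 31, -567, 0, -155, 0], [85, -478, 31, -567, 0, -155, 0]]

```text
time_s: 3.92
tcp_pos: [0.4512, 0.1663, 0.1995]
tool_rot: [0.695, -0.131, 0.13, -0.695]
force: [-0.0, 0.1, -0.2]
finger_gap: 0.0847
```

Call:
send_rows:
  series:
    - [[85, 0, 0, 0, 0, -12, 0], [85, 0, 0, 0, 0, -12, 0], [85, 0, 0, 0, 0, -12, 0], [85, 0, 0, 0, 0, -12, 0]]

```text
time_s: 4.25
tcp_pos: [0.4512, 0.1663, 0.1995]
tool_rot: [0.705, -0.058, 0.057, -0.705]
force: [-0.6, -0.2, -0.8]
finger_gap: 0.0848
```

```bash
python3 - <<'E'
from h import *
T=pose(); p=env.grab_frame('wrist'); np.save('w1.npy',{'p':p,'T':T},allow_pickle=True)
print(np.round(T,3),env.get_obs()['qpos'])
save(p,'w1.png')
m=env.cut_out(p,'pencil_grinder'); print([(a['confidence'],a['pixels'].sum(),a['point']) for a in m])
if m:
  g=m[0]['pixels']; C=cloud(p,T); P=C[g]; P=P[(P[:,2]>.004)&(P[:,2]<.03)]; c=P.mean(0); U,S,V=np.linalg.svd(P[:,:2]-c[:2],full_matrices=False); d=V[0]*np.sign(V[0][0]); s=(P[:,:2]-c[:2])@d; print(c,d,np.arctan2(d[1],d[0]),s.min(),s.max(),c[:2]+d*s.max(), np.percentile(P[:,2],[5,50,95]))
E
```

```text
[[ 0.987 -0.001  0.163  0.451]
 [-0.163 -0.     0.987  0.166]
 [-0.001 -1.    -0.001  0.199]
 [ 0.     0.     0.     1.   ]] [ 3.53023242e-01  4.52996173e-02 -1.97295445e-01  1.32929846e+00
  8.14227554e-07  5.16470850e-01]
[(0.74, np.int64(2553), [258.5, 184.7])]
[0.46382587 0.16420331 0.01653983] [ 0.98631746 -0.16485713] -0.16561316230482592 -0.09103163569362412 0.07189867291704144 [0.53474078 0.1523503 ] [0.01138817 0.01703945 0.02040031]
```

View pics/w1.png

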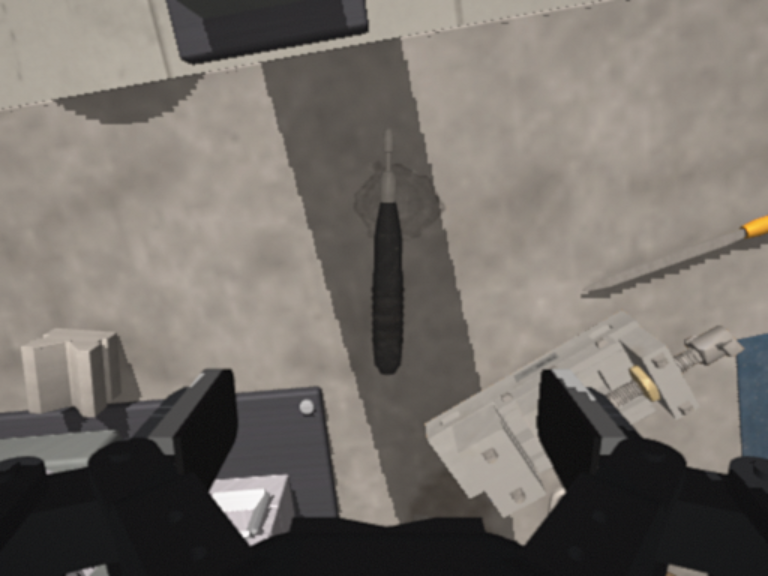

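```bash
python3 - <<'E'
from h import *
d=np.load('w1.npy',allow_pickle=True).item(); p,T=d['p'],d['T']
for u,v in [(258.7,249),(258.7,87),(258.7,135),(258.7,240),(258,200)]: print(u,v,world(p,u,v,T,z=.01),world(p,u,v,T))
p=np.load('top.npy',allow_pickle=True).item()
for X in [(.535,.152,.01),(.374,.179,.01)]: print(proj(p,X))
s=np.load('scene.npy',allow_pickle=True).item()
for X in [(.535,.152,.01),(.374,.179,.01)]: print(proj(s,X))
im=cv2.cvtColor(s['image'],cv2.COLOR_RGB2BGR)[285:350,220:310]; cv2.imwrite('pics/sg.png',cv2.resize(im,None,fx=7,fy=7,interpolation=cv2.INTER_CUBIC))
im=cv2.cvtColor(p['image'],cv2.COLOR_RGB2BGR)[205:295,140:190]; cv2.imwrite('pics/tg.png',cv2.resize(im,None,fx=6,fy=6,interpolation=cv2.INTER_CUBIC))
E
```

```text
258.7 249 [0.53668505 0.1529757  0.01      ] [0.53404714 0.15339575 0.01569624]
258.7 87 [0.37407376 0.17960347 0.01      ] [0.3741122  0.17959431 0.01136842]
258.7 135 [0.41792165 0.17242333 0.01      ] [0.41746508 0.17248895 0.01437517]
258.7 240 [0.52646217 0.15464971 0.01      ] [0.52193735 0.15536876 0.02046886]
258 200 [0.48276251 0.16108105 0.01      ] [0.4798414  0.16156034 0.01973005]
[169.6166125  226.00698319]
[158.33037387 284.34637226]
[232.94272343 300.17656108]
[293.05041523 341.05938696]
```

View pics/tg.png

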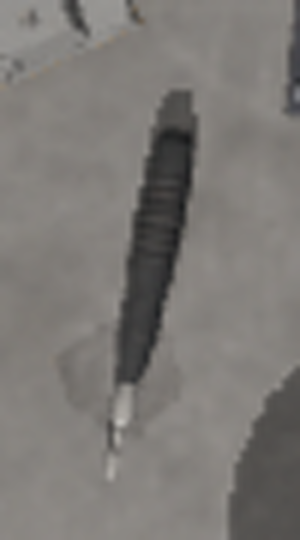

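View pics/sg.png

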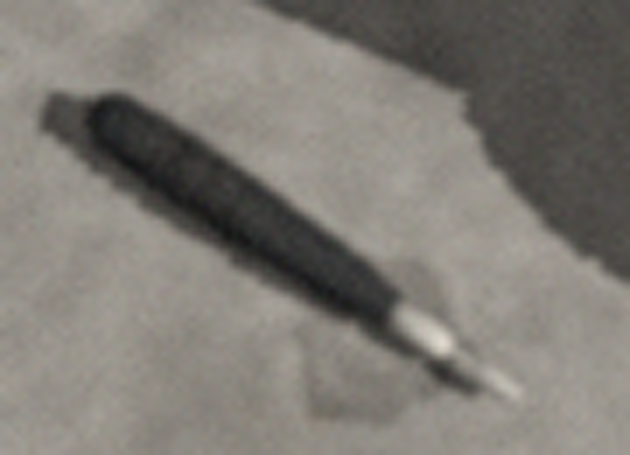

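```bash
python3 - <<'E'
from h import *
d=np.load('w1.npy',allow_pickle=True).item(); p,T=d['p'],d['T']
C=cloud(p,T); k=(C[...,2]>.025)&(C[...,2]<.12)&(np.abs(C[...,0]-.46)<.1)&(np.abs(C[...,1]-.165)<.1)
P=C[k]; print(len(P),P.min(0) if len(P) else 0,P.max(0) if len(P) else 0)
for u,v in [(300,250),(290,290),(320,310),(345,305)]: print(C[v,u])
print(goal([.4635,.165,.02],-.163)); print(goal([.4635,.165,.003],-.163))
E
```

```text
363 [0.5410489  0.22722272 0.02508524] [0.5599294  0.26466798 0.05603701]
[ 0.55035248  0.19684472 -0.00104697]
[0.58468151 0.17905304 0.01998564]
[0.59008644 0.20473518 0.05374803]
[0.58757905 0.22909681 0.05498053]
(array([ 12.5, 179.6,   0.9]), array([ 0. , -0. , -0.1]))
(array([ 12.5, 196.6,   0.9]), array([ 0. , -0. , -0.1]))
```

Call:
send_rows:
  series:
    - [[50, 12.5, 40, 0.9, 0, 0, 0], [50, 12.5, 80, 0.9, 0, 0, 0], [50, 12.5, 120, 0.9, 0, 0, 0], [50, 12.5, 155, 0.9, 0, 0, 0], [50, 12.5, 175, 0.9, 0, 0, 0], [50, 12.5, 185, 0.9, 0, 0, 0], [50, 12.5, 190, 0.9, 0, 0, 0], [50, 12.5, 195, 0.9, 0, 0, 0], [50, 12.5, 195, 0.9, 0, 0, 0]]
  force: 60

```text
time_s: 5.1
tcp_pos: [0.4642, 0.1652, 0.0051]
tool_rot: [-0.705, 0.058, -0.058, 0.705]
force: [-0.3, -1.5, 0.5]
finger_gap: 0.0501
```

```bash
python3 - <<'E'
from h import *
T=pose(); print(T[:3,3],env.get_obs()['force'],env.get_obs()['finger_gap'])
p=env.grab_frame('wrist'); save(p,'w2.png')
E
```

```text
[0.46416224 0.16517947 0.00510449] [-0.26825297 -1.49033015  0.54916893] 0.050130375083553676
```

View pics/w2.png

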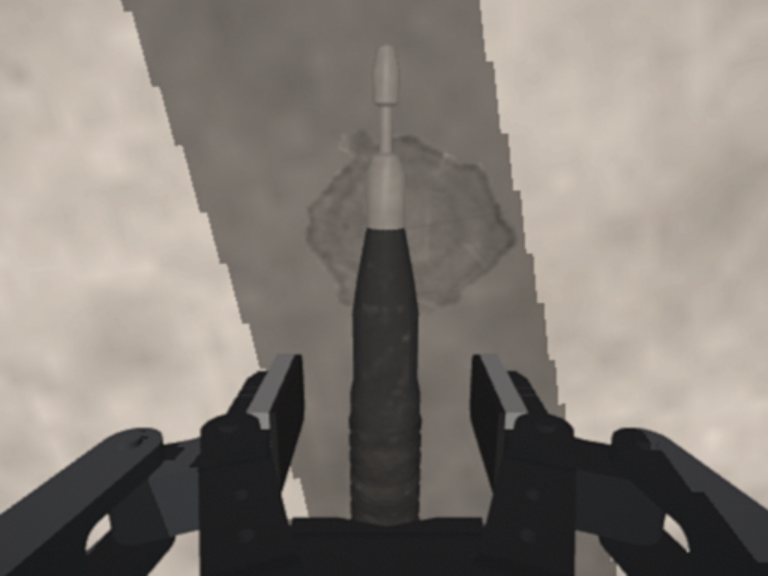

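The grinder is centred between the pads: axis at column ~385, pads at 300 and 472. Closing now.

Call:
send_rows:
  series:
    - [[30, 0, 1.5, 0, 0, 0, 0], [20, 0, 1.5, 0, 0, 0, 0], [5, 0, 1.5, 0, 0, 0, 0], [5, 0, 1.5, 0, 0, 0, 0], [5, 0, 1.5, 0, 0, 0, 0], [5, 0, 1.5, 0, 0, 0, 0], [5, 0, 1.5, 0, 0, 0, 0], [5, 0, 1.5, 0, 0, 0, 0]]
  force: 60

```text
time_s: 5.82
tcp_pos: [0.4653, 0.1656, 0.0054]
tool_rot: [-0.704, 0.057, -0.059, 0.705]
force: [-1.5, -0.8, 6.3]
finger_gap: 0.019
```

Call:
send_rows:
  series:
    - [[5, 0, -30, 0, 0, 0, 0], [5, 0, -70, 0, 0, 0, 0], [5, 0, -110, 0, 0, 0, 0], [5, 0, -110, 0, 0, 0, 0], [5, 0, -110, 0, 0, 0, 0]]

```text
time_s: 6.23
tcp_pos: [0.4668, 0.1662, 0.1182]
tool_rot: [-0.703, 0.055, -0.061, 0.706]
force: [-0.2, -0.0, -2.3]
finger_gap: 0.0188
```

```bash
python3 - <<'E'
from h import *
T=pose(); p=env.grab_frame('wrist'); save(p,'w3.png'); np.save('w3.npy',{'p':p,'T':T},allow_pickle=True)
for u,v in [(257,50),(257,120),(257,155),(257,200),(257,240),(257,300)]: print(v,np.round(np.linalg.inv(T)@np.append(world(p,u,v,T),1),4)[:3])
p=env.grab_frame('scene'); save(p,'s3.png');
E
```

```text
50 [-0.0857 -0.0064 -0.0005]
120 [-0.0605 -0.0097 -0.0005]
155 [-0.0472 -0.0104 -0.0005]
200 [-0.0294 -0.0124 -0.0005]
240 [-0.013  -0.0142 -0.0005]
300 [ 0.0143 -0.0149 -0.0005]
```

View pics/w3.png

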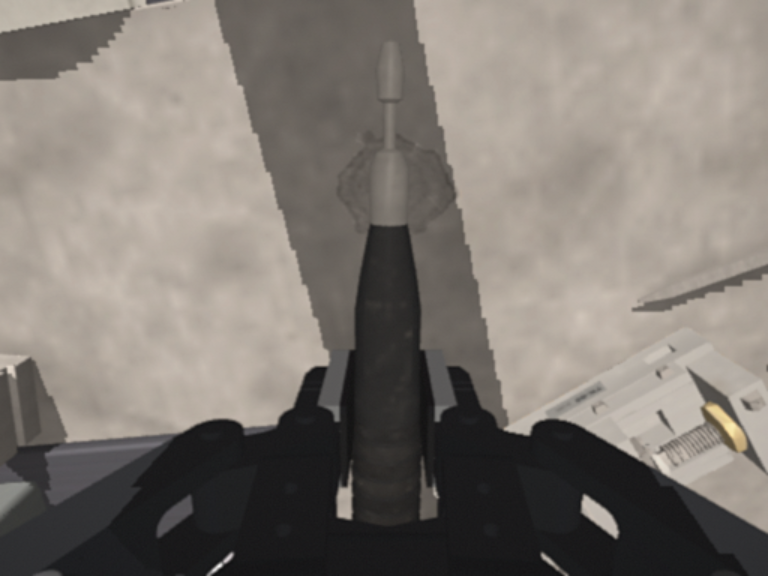

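View pics/s3.png

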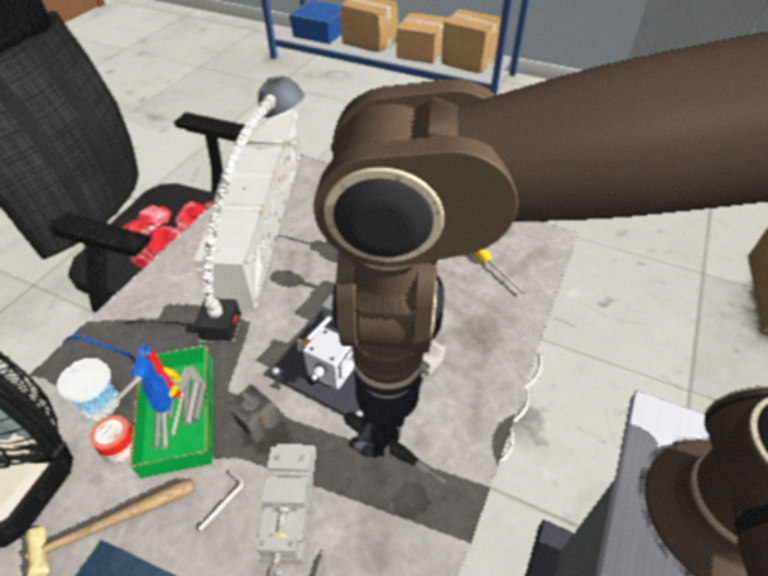

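```bash
python3 - <<'E'
from h import *
print(goal([.52,.05,.36],np.pi/2), goal([.52,.05,.36],1.4))
E
```

```text
(array([  74. , -245.2, -104.5]), array([  0.1, -99.4,   0.1])) (array([  74. , -245.2, -104.5]), array([  0. , -89.6,   0.1]))
```

Call:
send_rows:
  series:
    - [[5, 20, -60, 0, 0, -7, 0], [5, 74, -245, -104.5, 0, -95, 0], [5, 74, -245, -104.5, 0, -95, 0], [5, 74, -245, -104.5, 0, -95, 0], [5, 74, -245, -104.5, 0, -95, 0], [5, 74, -245, -104.5, 0, -95, 0], [5, 74, -245, -104.5, 0, -95, 0], [5, 74, -245, -104.5, 0, -95, 0], [5, 74, -245, -104.5, 0, -95, 0], [5, 74, -245, -104.5, 0, -95, 0], [5, 74, -245, -104.5, 0, -95, 0], [5, 74, -245, -104.5, 0, -95, 0], [5, 74, -245, -104.5, 0, -95, 0], [5, 74, -245, -104.5, 0, -95, 0], [5, 74, -245, -104.5, 0, -95, 0], [5, 74, -245, -104.5, 0, -95, 0], [5, 74, -245, -104.5, 0, -95, 0]]

```text
time_s: 7.75
tcp_pos: [0.52, 0.05, 0.3587]
tool_rot: [-0.519, -0.48, 0.48, 0.519]
force: [0.2, -0.3, -1.1]
finger_gap: 0.0189
```

```bash
python3 - <<'E'
from h import *
T=pose(); p=env.grab_frame('wrist'); save(p,'w4.png'); np.save('w4.npy',{'p':p,'T':T},allow_pickle=True)
print(np.round(T,4), env.get_obs()['qpos'])
E
```

```text
[[ 7.750e-02  4.000e-04 -9.970e-01  5.200e-01]
 [ 9.970e-01  6.000e-04  7.750e-02  5.000e-02]
 [ 6.000e-04 -1.000e+00 -3.000e-04  3.587e-01]
 [ 0.000e+00  0.000e+00  0.000e+00  1.000e+00]] [ 9.55586187e-02  1.58377747e-01  2.81369205e-01  1.69288988e+00
  5.55495122e-04 -1.39800204e+00]
```

View pics/w4.png

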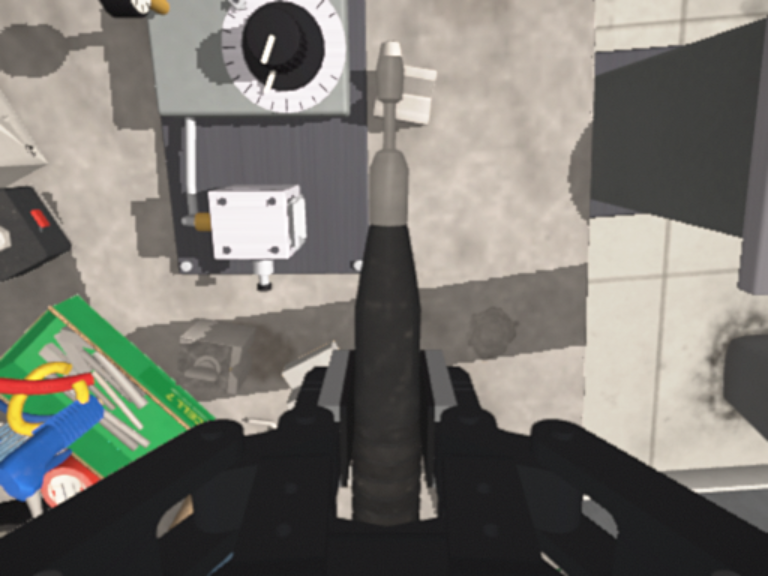

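```bash
cat > st.py <<'E'
from h import *
d=np.load('w4.npy',allow_pickle=True).item(); p,T=d['p'],d['T']
im=cv2.cvtColor(p['image'],cv2.COLOR_RGB2BGR)
cv2.imwrite('pics/w4a.png',cv2.resize(im[105:205,105:255],None,fx=5,fy=5,interpolation=cv2.INTER_CUBIC))
cv2.imwrite('pics/w4b.png',cv2.resize(im[0:85,95:255],None,fx=5,fy=5,interpolation=cv2.INTER_CUBIC))
C=cloud(p,T)
reg=np.zeros((384,512),bool); reg[0:200,90:247]=1
for lo,hi,n in [(.079,.09,'block'),(.047,.0555,'box'),(.006,.02,'plate')]:
    k=reg&(C[...,2]>lo)&(C[...,2]<hi)
    n_,lab=cv2.connectedComponents(k.astype(np.uint8)); 
    b=1+np.argmax([ (lab==i).sum() for i in range(1,n_)]); P=C[lab==b].astype(np.float32)
    r=cv2.minAreaRect(P[:,:2]*1000); print(n,len(P),r, np.median(P[:,2]))
E
python3 st.py
```

```text
block 2309 ((633.078857421875, 35.227874755859375), (55.99102020263672, 62.17104721069336), 85.80365753173828) 0.08398473
box 7174 ((622.600341796875, -95.43804931640625), (86.92914581298828, 159.51319885253906), 85.74372863769531) 0.051492274
plate 9062 ((614.59326171875, -26.176223754882812), (244.13209533691406, 163.51951599121094), 85.88733673095703) 0.011010547
```

View pics/w4a.png

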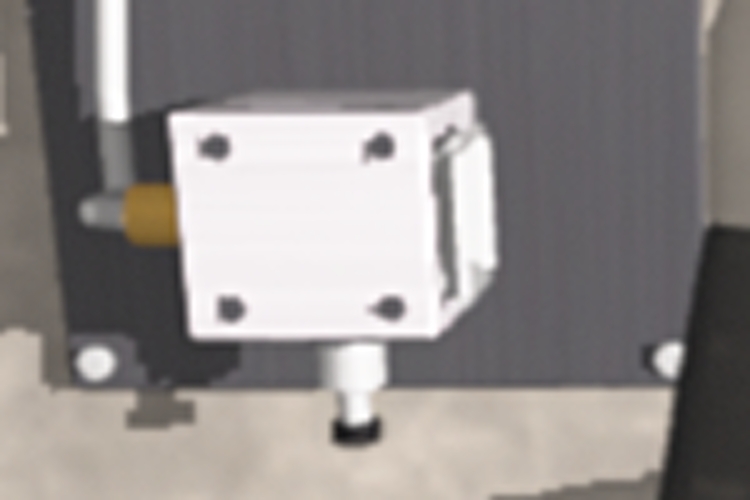

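View pics/w4b.png

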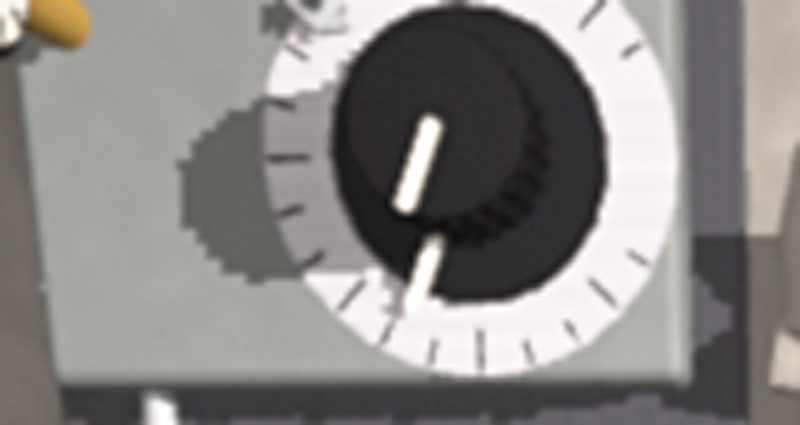

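```bash
python3 - <<'E'
from h import *
d=np.load('w4.npy',allow_pickle=True).item(); p,T=d['p'],d['T']
# tip in tool plane y=-.0045
M=np.array(p['tool_from_camera']); f=K(p)
for u,v in [(260,26),(260,148)]:
    r=M[:3,:3]@np.array([(u-p['cx'])/f,(v-p['cy'])/f,1]); print((M[:3,3]+r*((-.0045-M[1,3])/r[1]))*1000)
print(goal([.5049,.0443,.14],-.0738))
E
```

```text
[-93.95725348  -4.5          1.30749569]
[-48.83315948  -4.5          1.4007383 ]
(array([ -7. , 219. ,  14.7]), array([ 0. , 89.8,  0.1]))
```

Call:
send_rows:
  series:
    - [[5, -7, 219, 14.7, 0, 90, 0], [5, -7, 219, 14.7, 0, 90, 0], [5, -7, 219, 14.7, 0, 90, 0], [5, -7, 219, 14.7, 0, 90, 0], [5, -7, 219, 14.7, 0, 90, 0], [5, -7, 219, 14.7, 0, 90, 0], [5, -7, 219, 14.7, 0, 90, 0], [5, -7, 219, 14.7, 0, 90, 0], [5, -7, 219, 14.7, 0, 90, 0], [5, -7, 219, 14.7, 0, 90, 0], [5, -7, 219, 14.7, 0, 90, 0], [5, -7, 219, 14.7, 0, 90, 0], [5, -7, 219, 14.7, 0, 90, 0], [5, -7, 219, 14.7, 0, 90, 0], [5, -7, 219, 14.7, 0, 90, 0], [5, -7, 219, 14.7, 0, 90, 0]]

```text
time_s: 9.13
tcp_pos: [0.5049, 0.0443, 0.1399]
tool_rot: [-0.706, 0.026, -0.027, 0.707]
force: [0.7, 0.1, -1.5]
finger_gap: 0.0191
```

```bash
python3 - <<'E'
from h import *
print(goal([.5049,.0443,.0554],-.0738),pose()[:3,3])
E
```

```text
(array([-0. , 84.5, -0.1]), array([-0. , -0.1,  0. ])) [0.50489328 0.04431111 0.13991395]
```

Call:
send_rows:
  series:
    - [[5, 0, 35, 0, 0, 0, 0], [5, 0, 65, 0, 0, 0, 0], [5, 0, 84.5, 0, 0, 0, 0], [5, 0, 84.5, 0, 0, 0, 0], [5, 0, 84.5, 0, 0, 0, 0], [5, 0, 84.5, 0, 0, 0, 0]]

```text
time_s: 9.63
tcp_pos: [0.5058, 0.0444, 0.0567]
tool_rot: [-0.706, 0.026, -0.027, 0.707]
force: [-0.3, 0.2, -0.0]
finger_gap: 0.0189
```

```bash
python3 - <<'E'
from h import *
print(goal([.5049,.0443,.0554],-.0738),pose()[:3,3],env.get_obs()['force'])
for n in ['scene','top','wrist']:
    p=env.grab_frame(n); save(p,n+'5.png')
    im=cv2.cvtColor(p['image'],cv2.COLOR_RGB2BGR)
    if n=='scene': cv2.imwrite('pics/s5z.png',cv2.resize(im[180:320,180:330],None,fx=5,fy=5,interpolation=cv2.INTER_CUBIC)[:600])
    np.save(n+'5.npy',p,allow_pickle=True)
E
```

```text
(array([-0.8,  1.3, -0.2]), array([-0.1, -0.1,  0.1])) [0.50575527 0.04444512 0.05674206] [-0.2598284   0.15049669 -0.02267941]
```

View pics/s5z.png

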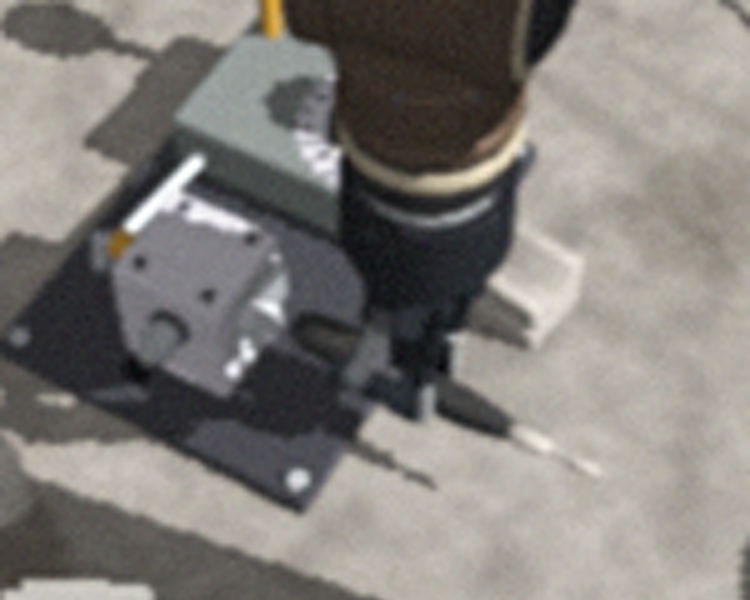

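View pics/top5.png

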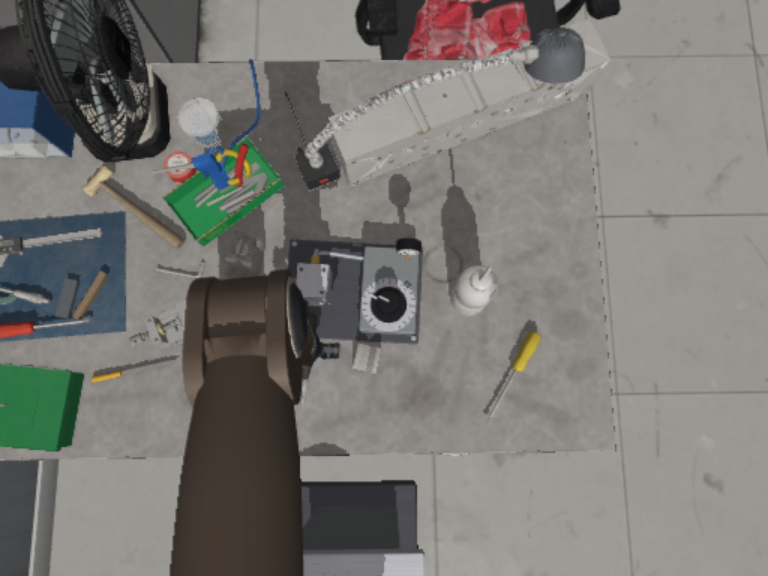

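View pics/wrist5.png

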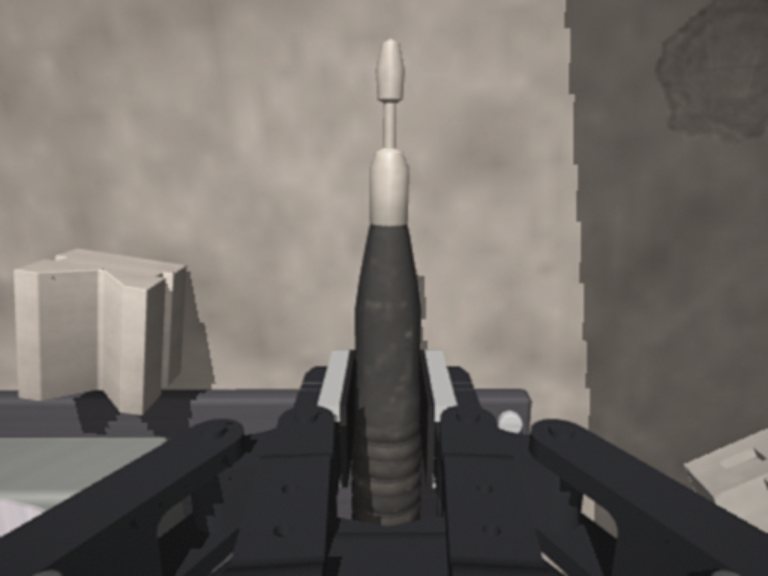

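The grinder points level at the clamp mouth (scene zoom ~(300,330)) and is in line with it. Starting a slow insertion.

Call:
send_rows:
  series:
    - [[5, 5, 1.3, -0.2, 0, 0, 0], [5, 10, 1.3, -0.2, 0, 0, 0], [5, 15, 1.3, -0.2, 0, 0, 0], [5, 19, 1.3, -0.2, 0, 0, 0], [5, 23, 1.3, -0.2, 0, 0, 0], [5, 27, 1.3, -0.2, 0, 0, 0], [5, 31, 1.3, -0.2, 0, 0, 0], [5, 35, 1.3, -0.2, 0, 0, 0], [5, 35, 1.3, -0.2, 0, 0, 0]]
  force: 70

```text
time_s: 10.53
tcp_pos: [0.5419, 0.0416, 0.0559]
tool_rot: [-0.706, 0.025, -0.028, 0.707]
force: [-0.3, -0.4, -1.7]
finger_gap: 0.0186
```

```bash
python3 - <<'E'
from h import *
print(goal([.5797,.0388,.0554],-.0738),pose()[:3,3],env.get_obs()['force'],env.get_obs()['ft_torque'])
p=env.grab_frame('wrist'); save(p,'w6.png')
E
```

```text
(array([37.9,  0.6,  0.1]), array([-0.1, -0.1,  0.2])) [0.54192235 0.04156862 0.0558911 ] [-0.30945325 -0.40211598 -1.74799048] [ 0.03285117 -0.00789952  0.01496554]
```

View pics/w6.png

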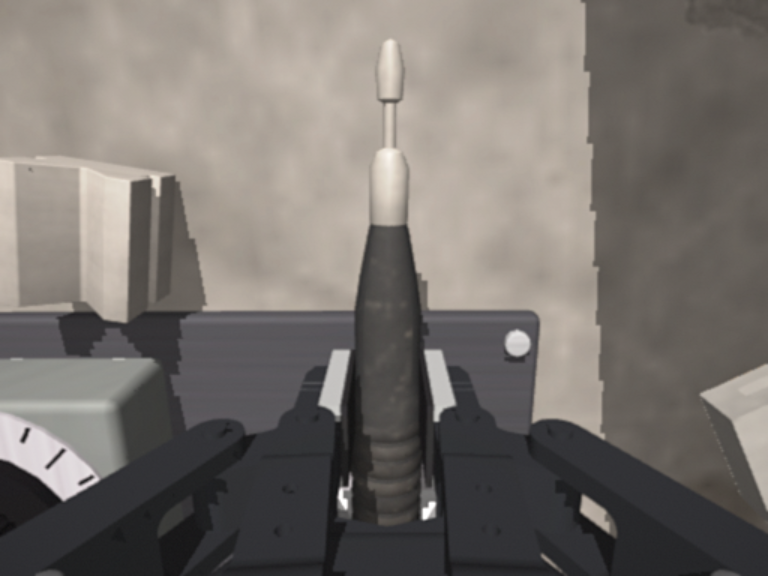

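Call:
send_rows:
  series:
    - [[5, 4, 0.6, 0, 0, 0, 0], [5, 8, 0.6, 0, 0, 0, 0], [5, 12, 0.6, 0, 0, 0, 0], [5, 16, 0.6, 0, 0, 0, 0], [5, 20, 0.6, 0, 0, 0, 0], [5, 24, 0.6, 0, 0, 0, 0], [5, 27, 0.6, 0, 0, 0, 0], [5, 27, 0.6, 0, 0, 0, 0]]

```text
time_s: 11.25
tcp_pos: [0.5688, 0.0396, 0.0551]
tool_rot: [-0.706, 0.026, -0.028, 0.707]
force: [-0.9, 0.5, -2.8]
finger_gap: 0.0186
```

```bash
python3 - <<'E'
from h import *
print(goal([.5797,.0388,.0554],-.0738),pose()[:3,3],env.get_obs()['force'],env.get_obs()['ft_torque'])
E
```

```text
(array([10.9, -0.3,  0. ]), array([-0.1, -0.1,  0.2])) [0.56881939 0.03958546 0.05507301] [-0.89765701  0.52016747 -2.78242525] [0.15332298 0.26299787 0.00055796]
```

Call:
send_rows:
  series:
    - [[5, 3, -0.2, 0, 0, 0, 0], [5, 6, -0.2, 0, 0, 0, 0], [5, 8, -0.2, 0, 0, 0, 0], [5, 9, -0.2, 0, 0, 0, 0], [5, 10, -0.2, 0, 0, 0, 0], [5, 10, -0.2, 0, 0, 0, 0]]

```text
time_s: 11.75
tcp_pos: [0.5791, 0.0388, 0.0554]
tool_rot: [-0.706, 0.025, -0.028, 0.707]
force: [-2.3, 1.4, -1.0]
finger_gap: 0.0183
```

Call:
send_rows:
  series:
    - [[5, 0.7, 0, 0, 0, 0, 0], [5, 1.5, 0, 0, 0, 0, 0], [5, 1.5, 0, 0, 0, 0, 0], [5, 1.5, 0, 0, 0, 0, 0]]

```text
time_s: 12.08
tcp_pos: [0.5808, 0.0387, 0.0554]
tool_rot: [-0.706, 0.025, -0.028, 0.707]
force: [-2.0, 0.7, -2.6]
finger_gap: 0.0187
```

```bash
python3 - <<'E'
from h import *
print(goal([.5797,.0388,.0554],-.0738),pose()[:3,3],env.get_obs()['force'],env.get_obs()['ft_torque'])
p=env.grab_frame('wrist'); save(p,'w7.png')
E
```

```text
(array([-1.1,  0. ,  0. ]), array([-0.1, -0.1,  0.2])) [0.58084379 0.03868379 0.05543359] [-2.0222717   0.69644305 -2.61841299] [0.14281268 0.45978492 0.097029  ]
```

View pics/w7.png

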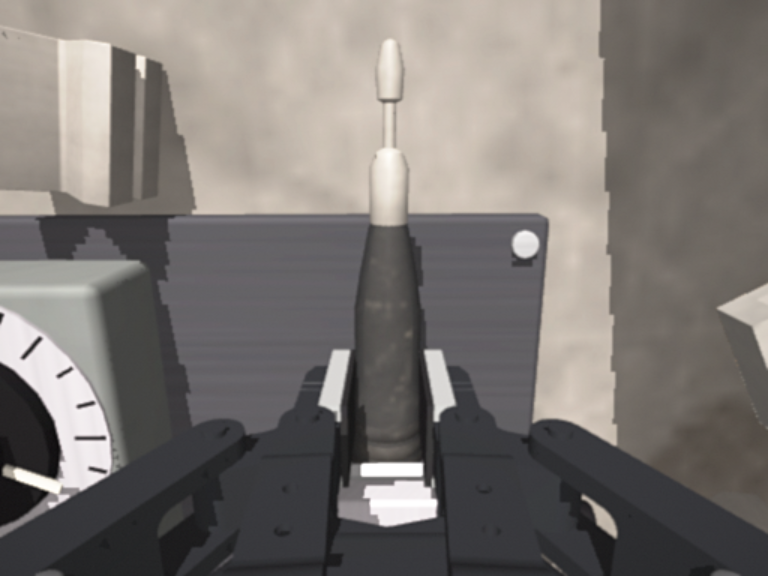

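Call:
send_rows:
  series:
    - [[5, 0.7, 0, 0, 0, 0, 0], [5, 1.4, 0, 0, 0, 0, 0], [5, 2, 0, 0, 0, 0, 0], [5, 2, 0, 0, 0, 0, 0]]

```text
time_s: 12.47
tcp_pos: [0.5813, 0.0386, 0.0551]
tool_rot: [-0.706, 0.026, -0.027, 0.707]
force: [-7.1, 0.9, 0.9]
finger_gap: 0.0186
```

```bash
python3 - <<'E'
from h import *
print(pose()[:3,3],env.get_obs()['force'],env.get_obs()['ft_torque'])
E
```

```text
[0.58127472 0.03859417 0.05506465] [-7.11890143  0.88583687  0.89439294] [0.22095768 1.48010869 0.11989083]
```

Call:
send_rows:
  series:
    - [[5, 2, 0, 0, 0, 0, 0], [5, 3.5, 0, 0, 0, 0, 0], [5, 5, 0, 0, 0, 0, 0], [5, 5, 0, 0, 0, 0, 0], [5, 5, 0, 0, 0, 0, 0]]

```text
time_s: 12.88
tcp_pos: [0.5813, 0.0385, 0.0539]
tool_rot: [-0.706, 0.029, -0.024, 0.707]
force: [-17.6, 2.0, 4.5]
finger_gap: 0.0183
```

```bash
python3 - <<'E'
from h import *
print(pose()[:3,3],env.get_obs()['force'],env.get_obs()['ft_torque'])
p=env.grab_frame('wrist'); save(p,'w8.png')
p=env.grab_frame('scene')
im=cv2.cvtColor(p['image'],cv2.COLOR_RGB2BGR)
cv2.imwrite('pics/s8z.png',cv2.resize(im[180:300,180:330],None,fx=5,fy=5,interpolation=cv2.INTER_CUBIC))
E
```

```text
[0.58131872 0.03850283 0.05389905] [-17.55263899   1.99812702   4.54718382] [0.35055925 3.28904808 0.06501786]
```

View pics/w8.png

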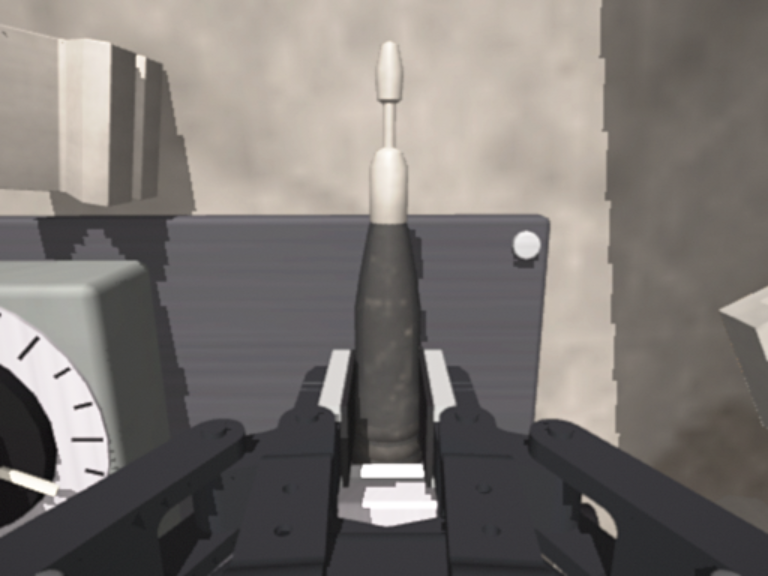

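View pics/s8z.png

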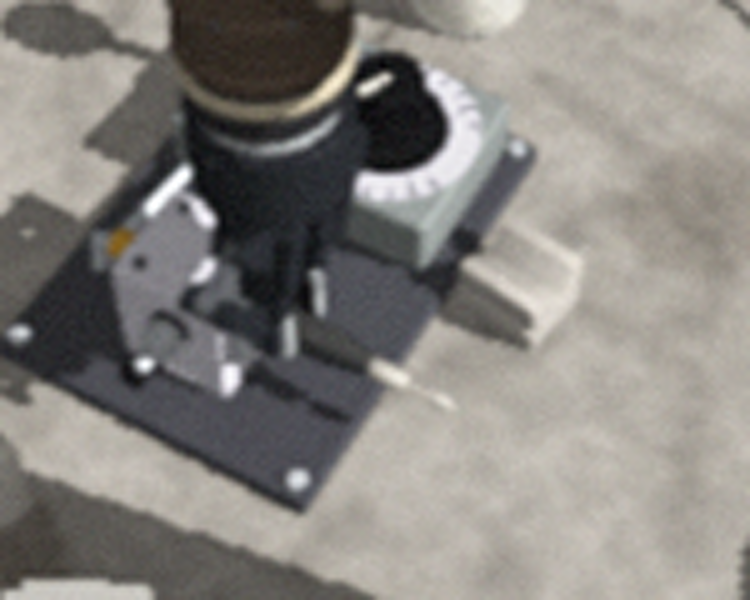

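Call:
send_rows:
  series:
    - [[5, 0.8, -1, 0, 0, 0, 0], [5, 0.8, -1, 0, 0, 0, 0], [30, 0.8, -1, 0, 0, 0, 0], [45, 0, -1, 0, 0, 0, 0], [45, 0, -1, 0, 0, 0, 0], [45, 0, -1, 0, 0, 0, 0], [45, 0, -1, 0, 0, 0, 0], [45, 0, -1, 0, 0, 0, 0]]

```text
time_s: 13.65
tcp_pos: [0.5817, 0.0384, 0.0551]
tool_rot: [-0.706, 0.029, -0.024, 0.707]
force: [0.1, -0.9, -1.0]
finger_gap: 0.045
```

```bash
python3 - <<'E'
from h import *
print(pose()[:3,3],env.get_obs()['force'],env.get_obs()['finger_gap'])
p=env.grab_frame('wrist'); save(p,'w9.png')
E
```

```text
[0.5817126  0.03844028 0.05513895] [ 0.11011524 -0.86413794 -0.95232241] 0.045026631203546066
```

View pics/w9.png

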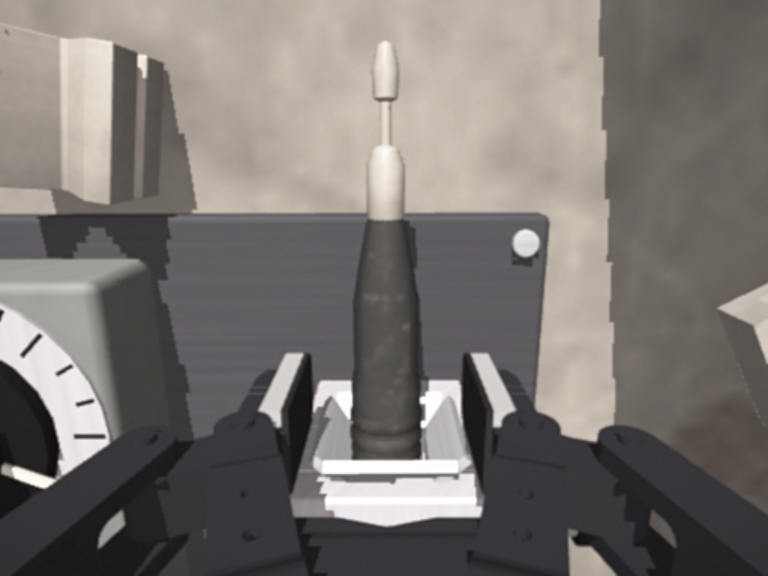

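Call:
send_rows:
  series:
    - [[45, 0, -20, 0, 0, 0, 0], [45, 0, -60, 0, 0, 0, 0], [45, 0, -100, 0, 0, 0, 0], [45, 0, -140, 0, 0, 0, 0], [45, 0, -180, 0, 0, 0, 0], [45, 0, -200, 0, 0, 0, 0], [45, 0, -200, 0, 0, 0, 0]]

```text
time_s: 14.28
tcp_pos: [0.5851, 0.0382, 0.2612]
tool_rot: [-0.706, 0.026, -0.027, 0.707]
force: [-0.9, -0.5, 0.6]
finger_gap: 0.045
```

```bash
python3 - <<'E'
from h import *
print(goal([.638,-.051,.26],.83),pose()[:3,3])
E
```

```text
(array([ 59.4,   1.1, -85. ]), array([ -0.1, -51.9,   0.1])) [0.58510776 0.03821151 0.26122604]
```

Call:
send_rows:
  series:
    - [[60, 59, 1, -85, 0, -52, 0], [60, 59, 1, -85, 0, -52, 0], [60, 59, 1, -85, 0, -52, 0], [60, 59, 1, -85, 0, -52, 0], [60, 59, 1, -85, 0, -52, 0], [60, 59, 1, -85, 0, -52, 0], [60, 59, 1, -85, 0, -52, 0], [60, 59, 1, -85, 0, -52, 0], [60, 59, 1, -85, 0, -52, 0], [60, 59, 1, -85, 0, -52, 0], [60, 59, 1, -85, 0, -52, 0]]

```text
time_s: 15.2
tcp_pos: [0.6375, -0.0509, 0.2597]
tool_rot: [-0.646, -0.286, 0.285, 0.647]
force: [-0.1, -0.0, -0.8]
finger_gap: 0.06
```

```bash
python3 - <<'E'
from h import *
T=pose(); p=env.grab_frame('wrist'); save(p,'w10.png'); np.save('w10.npy',{'p':p,'T':T},allow_pickle=True)
print(np.round(T,4),env.get_obs()['qpos'])
p=env.grab_frame('scene'); save(p,'s10.png')
im=cv2.cvtColor(p['image'],cv2.COLOR_RGB2BGR)
cv2.imwrite('pics/s10z.png',cv2.resize(im[180:300,180:330],None,fx=5,fy=5,interpolation=cv2.INTER_CUBIC))
E
```

```text
[[ 6.739e-01  1.200e-03 -7.389e-01  6.375e-01]
 [ 7.389e-01  2.200e-03  6.739e-01 -5.090e-02]
 [ 2.400e-03 -1.000e+00  6.000e-04  2.597e-01]
 [ 0.000e+00  0.000e+00  0.000e+00  1.000e+00]] [-0.08079301  0.35557556  0.3160335   1.5301161   0.00228819 -0.91247557]
```

View pics/w10.png

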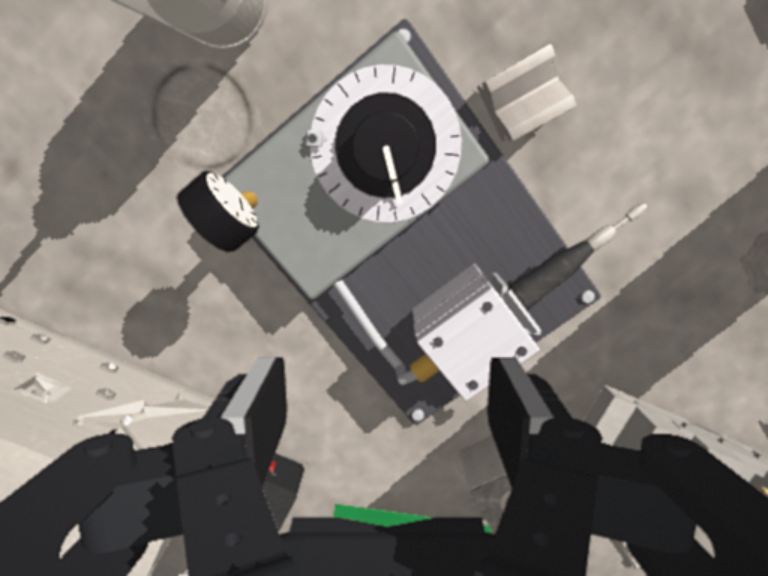

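View pics/s10z.png

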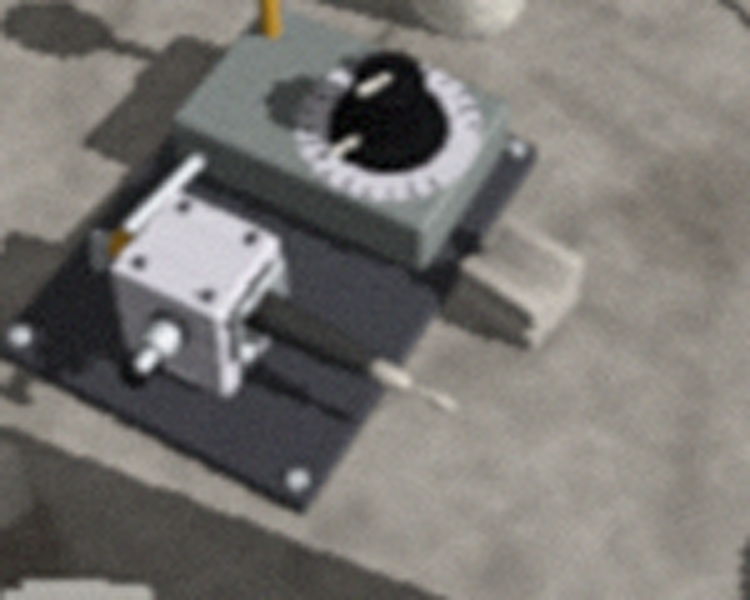

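The wrist view shows the grinder seated. The dial is at about (386,145), its pointer tip at about (397,203), and the rider on the left rim at about (315,140). Next I'll measure the angles.

```bash
python3 - <<'E'
from h import *
d=np.load('w10.npy',allow_pickle=True).item(); p,T=d['p'],d['T']
im=cv2.cvtColor(p['image'],cv2.COLOR_RGB2BGR)
cv2.imwrite('pics/w10z.png',cv2.resize(im[35:155,195:315],None,fx=5,fy=5,interpolation=cv2.INTER_CUBIC))
C=cloud(p,T)
k=np.zeros((384,512),bool); k[35:155,195:315]=1
t=k&(C[...,2]>.09)&(C[...,2]<.1); P=C[t]; print('grip top',len(P),(cv2.minEnclosingCircle((P[:,:2]*1000).astype(np.float32))),np.median(P[:,2]), P.mean(0))
r=k&(C[...,2]>.0615)&(C[...,2]<.08); 
n,l,s,c=cv2.connectedComponentsWithStats(r.astype(np.uint8)); print([(s[i][4],c[i]) for i in range(1,n) if s[i][4]>8])
# scale disc: white pixels at z .055-.062
w=k&(p['image'].min(2)>190)&(C[...,2]>.054)&(C[...,2]<.063)
n,l,s,c=cv2.connectedComponentsWithStats(w.astype(np.uint8)); b=1+np.argmax(s[1:,4]); W=np.array([world(p,u,v,T,z=.06)[:2] for v,u in np.argwhere(l==b)])*1000
print('scale',cv2.minEnclosingCircle(W.astype(np.float32)))
E
```

```text
grip top 1657 ((592.1362915039062, -102.03459930419922), 20.519575119018555) 0.09336131207545859 [ 0.59191258 -0.1023844   0.09335824]
[]
scale ((620.8850708007812, -136.34097290039062), 6.3949079513549805)
```

View pics/w10z.png

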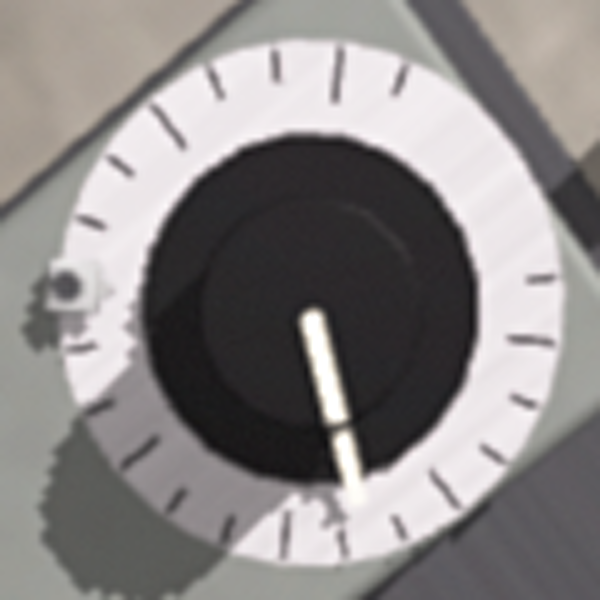

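```bash
python3 - <<'E'
from h import *
d=np.load('w10.npy',allow_pickle=True).item(); p,T=d['p'],d['T']
C=cloud(p,T)
def w(zu,zv,z): return world(p,195+(zu-2)/5,35+(zv-2)/5,T,z=z)[:2]*1000
# scale outer circle points in zoom
pts=np.array([w(u,v,.06) for u,v in [(313,40),(563,300),(313,566),(128,125),(498,480),(75,345),(500,125)]],np.float32)
A=np.c_[2*pts,np.ones(len(pts))]; s=np.linalg.lstsq(A,(pts**2).sum(1),rcond=None)[0]; c=s[:2]; print('c',c,np.sqrt(s[2]+c@c))
# skirt circle
pts=np.array([w(u,v,.0585) for u,v in [(313,132),(478,300),(143,300),(425,185),(200,425),(300,484)]]);A=np.c_[2*pts,np.ones(len(pts))]; s=np.linalg.lstsq(A,(pts**2).sum(1),rcond=None)[0]; c2=s[:2]; print('skirt',c2,np.sqrt(s[2]+c2@c2))
def ang(q): v=q-c; return np.arctan2(v[1],v[0]),np.hypot(*v)
print('ptr',ang(w(355,497,.0585)),'ptr base',ang(w(312,312,.0945)),ang(w(338,424,.0945)))
for n,u,v,z in [('dot',68,285,.065),('mid',85,287,.065),('c1',97,261,.065),('c2',100,310,.065),('tip',128,295,.06)]: print(n,ang(w(u,v,z)))
for zv in range(250,330,10): print(zv,[int(round(1000*C[35+zv//5,195+zu//5,2])) for zu in range(40,150,10)])
print('station yaw -.0738')
E
python3 - <<'E'
import cv2
im=cv2.imread('pics/w10z.png')[220:360,20:180]; cv2.imwrite('pics/rid.png',cv2.resize(im,None,fx=4,fy=4))
E
```

```text
c [ 591.03583562 -101.50172205] 48.46006955892299
skirt [ 591.58297025 -102.13442581] 32.33814884600057
ptr (np.float64(1.0474810189509705), np.float64(36.501252238022836)) ptr base (np.float64(-0.8513728105011774), np.float64(0.7022819093056895)) (np.float64(1.0337647303807063), np.float64(19.428495907693254))
dot (np.float64(-0.8444583964663894), np.float64(47.43010121505609))
mid (np.float64(-0.8439058979881292), np.float64(44.18979051962619))
c1 (np.float64(-0.9606299916162772), np.float64(42.537441810555016))
c2 (np.float64(-0.7490940406299748), np.float64(41.24181337806655))
tip (np.float64(-0.8269482656661343), np.float64(36.48418382262492))
250 [50, 53, 52, 52, 53, 52, 52, 53, 52, 53, 53]
260 [49, 58, 59, 58, 58, 53, 51, 53, 52, 52, 52]
270 [51, 58, 60, 59, 59, 59, 53, 52, 52, 53, 51]
280 [51, 60, 61, 60, 59, 60, 57, 53, 53, 53, 53]
290 [50, 60, 61, 60, 58, 58, 57, 57, 53, 54, 54]
300 [52, 59, 61, 58, 58, 59, 55, 52, 52, 52, 57]
310 [51, 51, 59, 58, 401, 59, 50, 51, 52, 53, 58]
320 [49, 401, 53, 53, 53, 52, 53, 52, 52, 52, 58]
station yaw -.0738
```

View pics/rid.png

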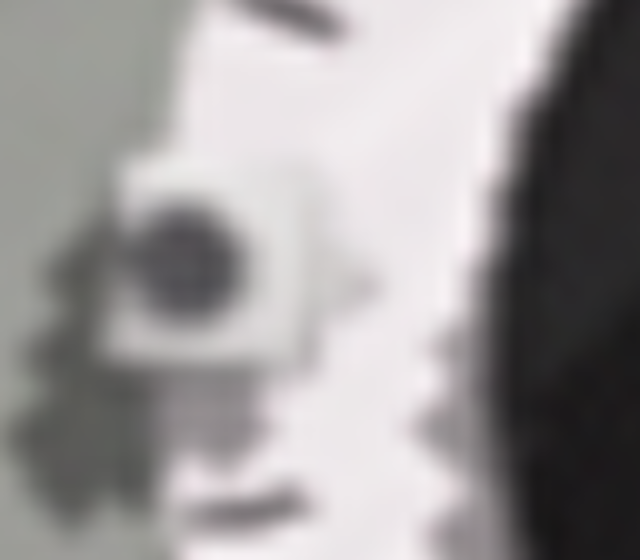

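```bash
cat > ov.py <<'E'
from h import *
import sys
def overlay(p,T,c,aptr,arid,name,x0,y0,x1,y1,s=5,zs=.0535):
    im=cv2.cvtColor(p['image'],cv2.COLOR_RGB2BGR)
    im=cv2.resize(im[y0:y1,x0:x1],None,fx=s,fy=s,interpolation=cv2.INTER_CUBIC)
    def pt(r,a,z):
        q=proj(p,[c[0]+r*np.cos(a),c[1]+r*np.sin(a),z],T); return tuple(np.round((q-[x0,y0])*s+s/2-.5).astype(int).tolist())
    for r,z,col in [(.034,.0585,(0,0,255)),(.052,zs,(0,255,0)),(.020,.0945,(255,0,255))]:
        cv2.polylines(im,[np.array([pt(r,a,z) for a in np.linspace(0,2*np.pi,90)])],True,col,1)
    cv2.circle(im,pt(.04,aptr,.058),4,(255,0,0),1); cv2.circle(im,pt(.04,arid,.058),4,(0,128,255),1)
    cv2.line(im,pt(.04,arid,.058),pt(.05,arid,.058),(0,128,255),1)
    cv2.imwrite('pics/'+name,im)
if __name__=='__main__':
    d=np.load('w10.npy',allow_pickle=True).item(); p,T=d['p'],d['T']
    overlay(p,T,(.592,-.1021),1.045,-.84,'ov1.png',195,35,315,155)
E
python3 ov.py
```

```text
(no output)
```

View pics/ov1.png

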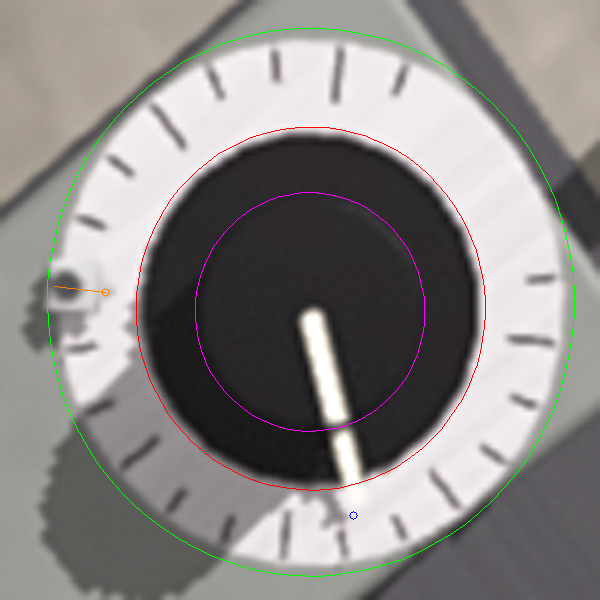

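```bash
python3 - <<'E'
from h import *
print(goal([.592,-.102,.13],.83),goal([.592,-.102,.068],.83))
E
```

```text
(array([-68.7, 129.7,  -0.8]), array([-0. ,  0.1,  0.1])) (array([-68.9, 191.7,  -0.8]), array([-0. ,  0.1,  0.1]))
```

Call:
send_rows:
  series:
    - [[60, -30, 30, -0.8, 0, 0, 0], [60, -60, 60, -0.8, 0, 0, 0], [60, -68.8, 100, -0.8, 0, 0, 0], [60, -68.8, 130, -0.8, 0, 0, 0], [60, -68.8, 135, -0.8, 0, 0, 0], [60, -68.8, 150, -0.8, 0, 0, 0], [60, -68.8, 165, -0.8, 0, 0, 0], [60, -68.8, 178, -0.8, 0, 0, 0], [60, -68.8, 188, -0.8, 0, 0, 0], [60, -68.8, 191.5, -0.8, 0, 0, 0], [60, -68.8, 191.5, -0.8, 0, 0, 0]]

```text
time_s: 16.22
tcp_pos: [0.5922, -0.1016, 0.0682]
tool_rot: [-0.646, -0.286, 0.285, 0.647]
force: [0.3, -0.5, 0.4]
finger_gap: 0.0598
```

```bash
python3 - <<'E'
from h import *
print(goal([.592,-.102,.068],.83),pose()[:3,3],env.get_obs()['force'])
p=env.grab_frame('wrist'); save(p,'w11.png')
E
```

```text
(array([-0.4,  0.1, -0.1]), array([-0.1,  0.1,  0.1])) [ 0.59220427 -0.10163707  0.06815032] [ 0.26326909 -0.48862253  0.44914066]
```

View pics/w11.png

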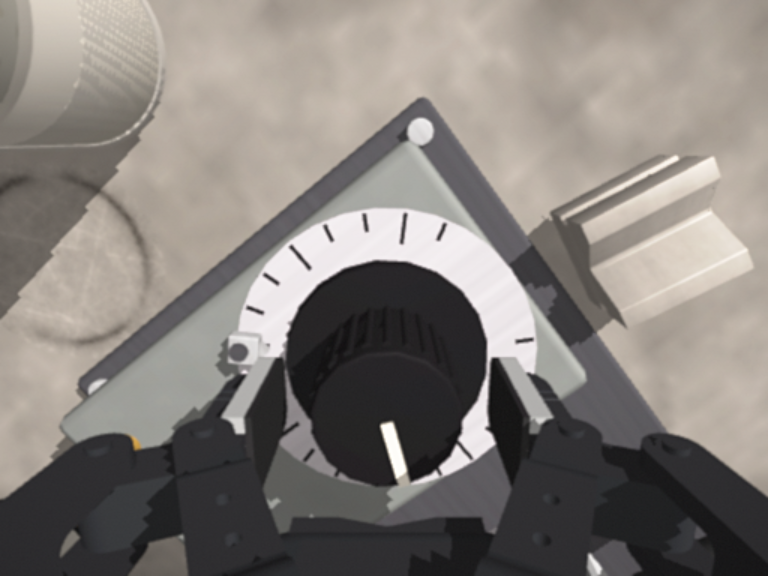

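The jaws straddle the grip cleanly. Closing, then turning clockwise.

Call:
send_rows:
  series:
    - [[50, -0.4, 0, 0, 0, 0, 0], [40, -0.4, 0, 0, 0, 0, 0], [30, -0.4, 0, 0, 0, 0, 0], [30, -0.4, 0, 0, 0, 0, 0], [30, -0.4, 0, 0, 0, 0, 0], [30, -0.4, 0, 0, 0, 0, 0]]
  force: 45

```text
time_s: 16.77
tcp_pos: [0.5925, -0.1016, 0.0703]
tool_rot: [-0.646, -0.287, 0.284, 0.647]
force: [-2.5, 2.0, 6.2]
finger_gap: 0.0383
```

Call:
send_rows:
  series:
    - [[30, 0, 0, 0, 0, 6, 0], [30, 0, 0, 0, 0, 12, 0], [30, 0, 0, 0, 0, 18, 0], [30, 0, 0, 0, 0, 24, 0], [30, 0, 0, 0, 0, 24, 0]]

```text
time_s: 17.18
tcp_pos: [0.5926, -0.1017, 0.0704]
tool_rot: [-0.692, -0.146, 0.143, 0.693]
force: [-0.0, 0.1, -2.8]
finger_gap: 0.0387
```

```bash
python3 - <<'E'
from h import *
o=env.get_obs(); print(o['tcp_pos'],o['force'],o['ft_torque'],o['finger_gap']); T=pose(); print(np.arctan2(T[1,0],T[0,0]),T[:3,1])
p=env.grab_frame('wrist'); save(p,'w12.png')
E
```

```text
[ 0.59256569 -0.10173988  0.07040382] [-0.03507446  0.1048325  -2.77907968] [-0.11827991 -0.10753371 -0.09445693] 0.03874957668674015
0.41079584910721634 [ 0.00339161  0.00253562 -0.99999103]
```

View pics/w12.png

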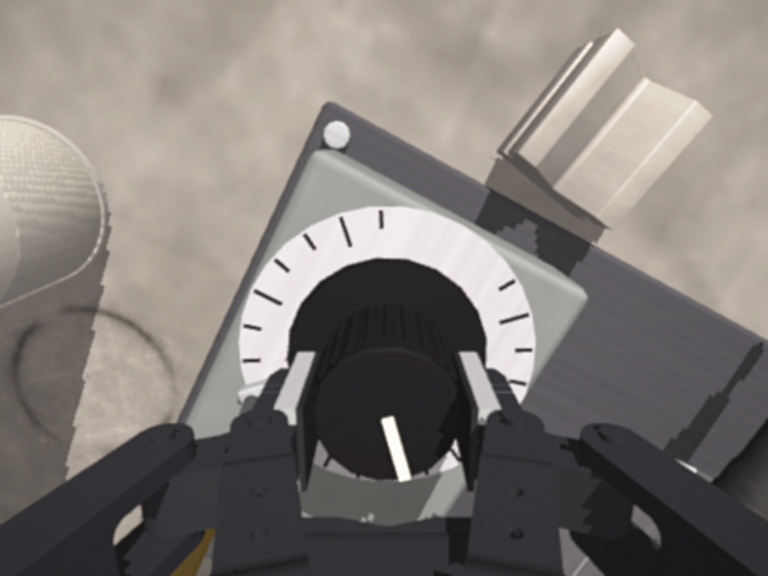

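Call:
send_rows:
  series:
    - [[30, 0, 0, 0, 0, 6, 0], [30, 0, 0, 0, 0, 12, 0], [30, 0, 0, 0, 0, 18, 0], [30, 0, 0, 0, 0, 24, 0], [30, 0, 0, 0, 0, 30, 0], [30, 0, 0, 0, 0, 36, 0], [30, 0, 0, 0, 0, 42, 0], [30, 0, 0, 0, 0, 48, 0], [30, 0, 0, 0, 0, 54, 0], [30, 0, 0, 0, 0, 60, 0], [30, 0, 0, 0, 0, 66, 0], [30, 0, 0, 0, 0, 72, 0], [30, 0, 0, 0, 0, 78, 0], [30, 0, 0, 0, 0, 83, 0], [30, 0, 0, 0, 0, 86, 0], [30, 0, 0, 0, 0, 86, 0], [30, 0, 0, 0, 0, 86, 0]]

```text
time_s: 18.65
tcp_pos: [0.5923, -0.1022, 0.0704]
tool_rot: [-0.605, 0.364, -0.365, 0.607]
force: [-1.3, -2.2, -1.8]
finger_gap: 0.0383
```

```bash
python3 - <<'E'
from h import *
o=env.get_obs(); print(o['tcp_pos'],o['force'],o['ft_torque'],o['finger_gap'],o['qpos']); T=pose(); print(np.arctan2(T[1,0],T[0,0]),T[:3,1])
p=env.grab_frame('wrist'); save(p,'w13.png')
p=env.grab_frame('scene'); save(p,'s13.png')
E
```

```text
[ 0.59233547 -0.10219163  0.07039781] [-1.25534523 -2.20709673 -1.82279143] [-0.59888667  0.38709262 -0.02580118] 0.03825615474834622 [-0.1718731   0.3100985  -0.16469951  1.0934136   0.00209844  0.91066785]
-1.0825381199983768 [ 0.00290552  0.00162546 -0.99999446]
```

View pics/w13.png

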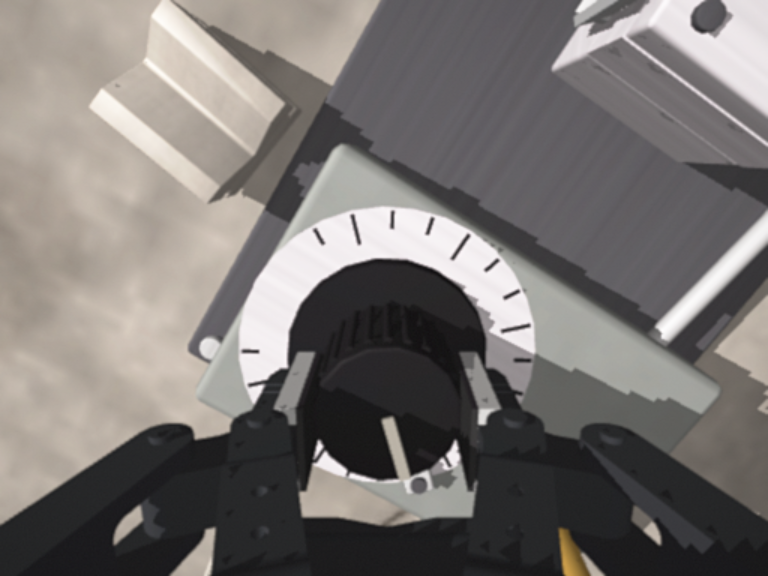

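Call:
send_rows:
  series:
    - [[45, 0, 0, 0, 0, 0, 0], [60, 0, 0, 0, 0, 0, 0], [60, 0, 0, 0, 0, 0, 0], [60, 0, 0, 0, 0, 0, 0], [60, 0, -10, 0, 0, 0, 0], [60, 0, -40, 0, 0, 0, 0], [60, 0, -80, 0, 0, 0, 0], [60, 0, -120, 0, 0, 0, 0], [60, 0, -160, 0, 0, 0, 0], [60, 0, -200, 0, 0, 0, 0], [60, 0, -230, 0, 0, 0, 0], [60, 0, -230, 0, 0, 0, 0], [60, 0, -230, 0, 0, 0, 0]]

```text
time_s: 19.83
tcp_pos: [0.5925, -0.1026, 0.3037]
tool_rot: [-0.604, 0.362, -0.367, 0.608]
force: [0.1, -0.8, -0.9]
finger_gap: 0.06
```

```bash
python3 - <<'E'
from h import *
T=pose(); p=env.grab_frame('wrist'); save(p,'w14.png'); np.save('w14.npy',{'p':p,'T':T},allow_pickle=True); print(T[:3,3])
c=proj(p,[.592,-.102,.06],T).astype(int); print(c)
im=cv2.cvtColor(p['image'],cv2.COLOR_RGB2BGR)
x0,y0=c-60; cv2.imwrite('pics/w14z.png',cv2.resize(im[y0:y0+120,x0:x0+120],None,fx=5,fy=5,interpolation=cv2.INTER_CUBIC)); print(x0,y0)
E
```

```text
[ 0.59254022 -0.10260472  0.30366573]
[256 157]
196 97
```

View pics/w14z.png

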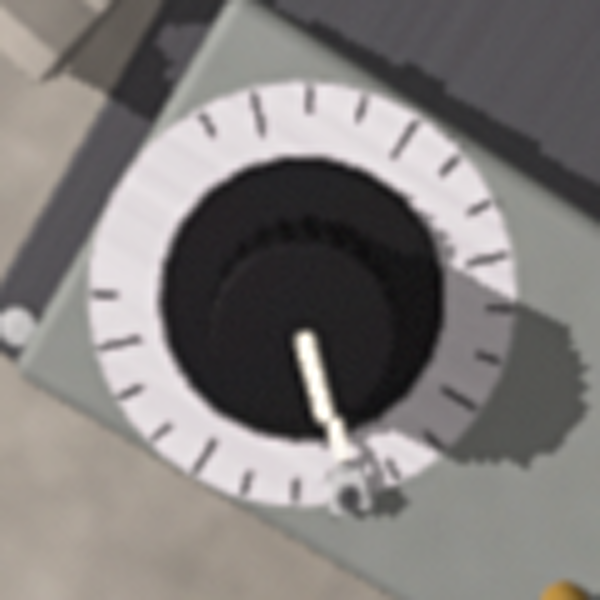

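View pics/w14.png

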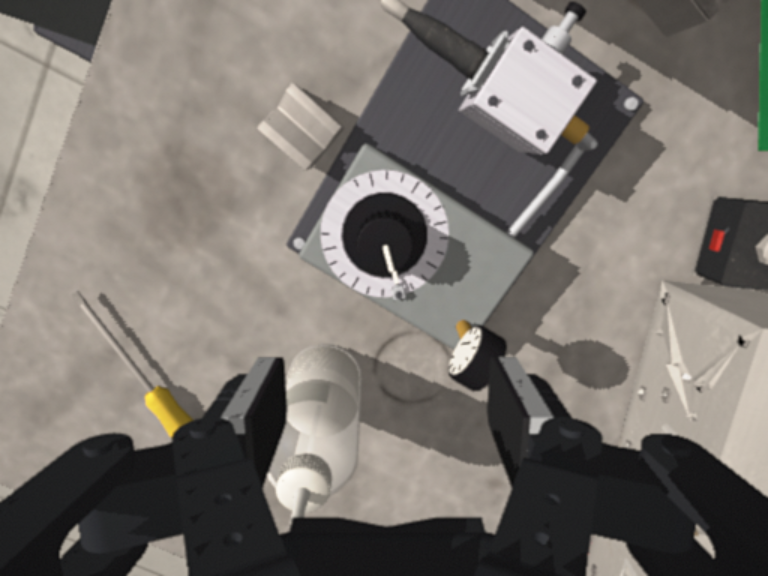

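```bash
python3 - <<'E'
from h import *
d=np.load('w14.npy',allow_pickle=True).item(); p,T=d['p'],d['T']
im=cv2.cvtColor(p['image'],cv2.COLOR_RGB2BGR)[170:210,245:290]; cv2.imwrite('pics/w14y.png',cv2.resize(im,None,fx=14,fy=14,interpolation=cv2.INTER_CUBIC))
def w(zu,zv,z): return world(p,196+(zu-2)/5,97+(zv-2)/5,T,z=z)[:2]*1000
L=[w(162,300,.0585),w(444,298,.0585)];M=[w(302,156,.0585),w(302,441,.0585)]; c=np.array([ (L[0]+L[1]),(M[0]+M[1])])/2; print(c); c=c.mean(0)
for n,u,v,z in [('ptip',342,455,.0585),('pb',328,420,.0585),('dot',350,495,.06),('dotb',353,490,.06)]:
    q=w(u,v,z)-c; print(n,np.arctan2(q[1],q[0]),np.hypot(*q))
from ov import overlay
overlay(p,T,c/1000,-.84,-.84,'ov14.png',196,97,316,217)
E
```

```text
[[ 591.48168918 -100.74067484]
 [ 591.56756808 -101.43415576]]
ptip -0.8365065512074655 38.041861733044406
pb -0.8763238623705834 28.986802143691065
dot -0.8459511203033557 47.64175464745298
dotb -0.8250900822391217 46.61873974305241
```

View pics/w14y.png

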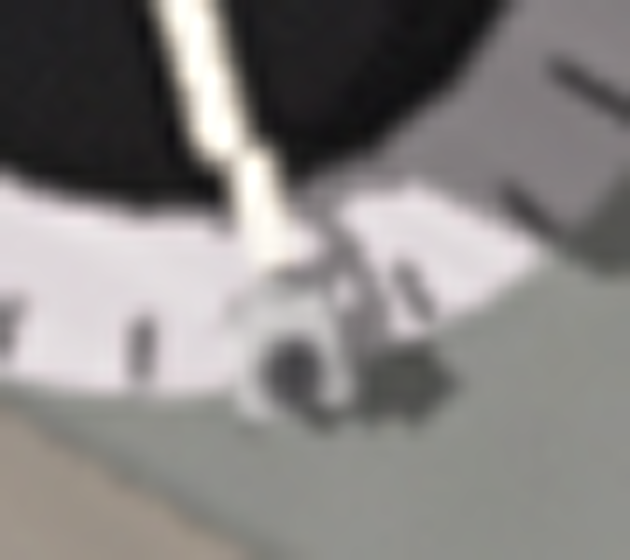

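View pics/ov14.png

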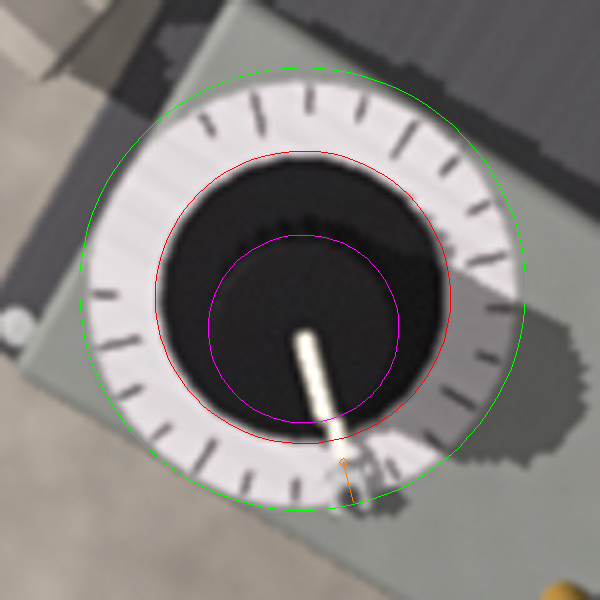

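```bash
python3 - <<'E'
from h import *
d=np.load('w10.npy',allow_pickle=True).item(); p,T=d['p'],d['T']
O=np.array([.6168,-.0331]); x=np.array([np.cos(-.0738),np.sin(-.0738)]); y=np.array([-x[1],x[0]])
for n,u,v in [('tip',430.5,137.5),('neck',401,158),('body',385,163)]:
    q=world(p,u,v,T,z=.06)[:2]-O; print(n,q@x*1000,q@y*1000)
print('expected tip x', 30-165)
q=env.grab_frame('top'); save(q,'top15.png')
for n in ['wash_bottle','v_block','magnetic_base','screwdriver_b']: print(n,[(np.round(a['point'],1),a['confidence']) for a in env.find_in(q,n)[:2]])
print(env.get_obs()['force'])
E
```

```text
tip -132.4933132137884 67.18103640118345
neck -98.37225951223739 66.73811536463555
body -82.80460001943102 61.0785659885131
expected tip x -135
wash_bottle [(array([317. , 193.6]), 0.87)]
v_block []
magnetic_base [(array([164.2, 168. ]), 0.66)]
screwdriver_b [(array([348.7, 236. ]), 0.86)]
[-0.81005865  0.21678754  0.18415651]
```

View pics/top15.png

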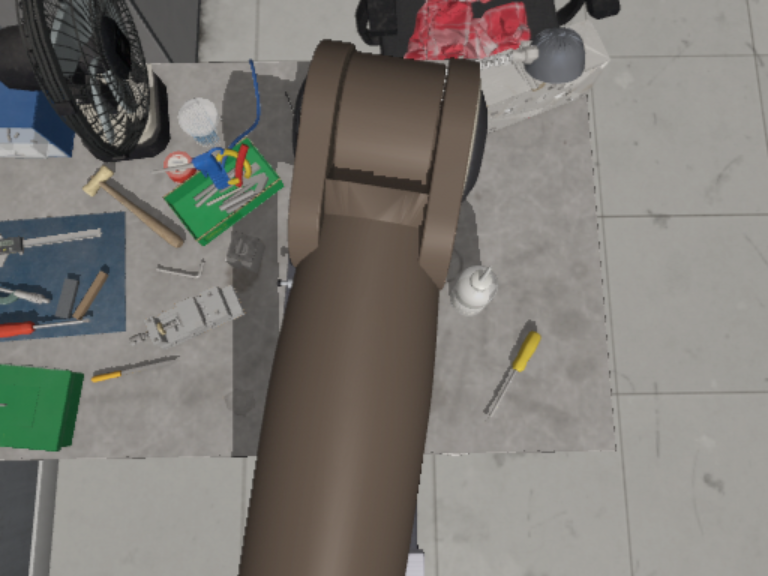

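```bash
python3 - <<'E'
from h import *
print(env.finish_job())
E
```

```text
the job is handed in; nothing more can be done
None
```

I seated the grinder in the clamp, turned the dial to the rider and handed the job in at about 20 s of the 67 s. The hand-in gives no verdict, so these are my own last checks.

- **Grinder:** I pushed it in hose end first until the arm stopped moving under 17.6 N, with the hose end computed to be at the stop. The picture taken after release shows it straight in the mouth. Its grinding point measured at station x ≈ -132 mm, against -135 mm expected when fully home. That difference is about the camera's error. I could not read the plunger's position directly.
- **Dial:** I turned it 110° clockwise in one grip. Afterwards the pointer measured about -0.84 to -0.88 rad and the rider about -0.83 to -0.85 rad. That is a miss of at most about 2 mm at the tip, inside the 4.5 mm limit. In the overlay the pointer runs straight into the rider's tip.
- **Other objects:** In the last top view the bottle, magnetic base and screwdriver are where they started, within 1 to 4 pixels as detected. The V-block was hidden under the arm in that view. The last wrist picture shows it in front of the regulator box, but I took no measurement of it.
- **Robot:** It was clear of everything with the fingertips at z ≈ 0.30 m and the wrist force under 1 N.

One reading disagreed: the wrist camera and the top camera differed by about 1.3 mm on the station's position. I used a value in between, and the clamp's lips and channel took up the rest without noticeable side force.

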